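Make up two stud repair kits

ROBOT

A 7-joint arm with a two-finger parallel gripper is mounted at the origin on a cart in front of the work surface, level with it; the furniture and walls round the work are solid. World frame = base frame: x ahead of the robot, y to its left, z up, the work surface at z = 0. Lengths are in m, angles in rad, forces in N, time in s.
With the tool pointing down it reaches from about 0.4 to 0.925 m from the base axis. Payload 4.1 kg.
Tool frame: the origin (TCP) lies at the very end of the fingers, on their centre line; the grasp point (between the pads) lies 19 mm behind it; z points along the fingers, y is the line along which they close (so a half turn about z gives the same grasp; the last joint's range is limited). The gripper opens to 85 mm and grips with 20 to 120 N. Pads are 22 mm wide; open, the fingers measure 114 mm over their backs; the gripper's body (76 mm by 85 mm) begins 54 mm behind the grasp point. The pads swing forward as they close: fully open they stand 13 mm farther back than shut.
Start: joints at [1.124, 0.398, 0.045, 1.537, -0.019, 1.207, -0.051], TCP at [0.222, -0.611, 0.231] pointing down, gripper open.
Joint ranges: [-2.82, 2.82], [-0.49, 2.23], [-1.37, 1.46], [0, 2.46], [-1.36, 4.5], [0.23, 2], [-2.94, 2.94]. Speed limits (rad/s): [2.57, 2.57, 3.14, 3.14, 3.14, 3.14, 3.14].

INTERFACE

Orientations are given as a unit quaternion [x, y, z, w].
In Python, from cell import readout, capture, r gives the robot as it stands. The module is installed in compiled form; this text tells all that it offers.
- The arm moves only by the tool step_arm, never from a script. Its argument "plan" is a list of rows, each an object with "angular": the turn, a rotation vector about the tool's x, y, z in degrees, a list of three; "slide": the shift along the tool's x, y, z in mm, a list of three; "gripper": the opening, from 0 (shut) to 1 (fully open). In form: [{"angular": [wx, wy, wz], "slide": [tx, ty, tz], "gripper": gripper}, ...]. A call has 1 to 8 rows; each row is the pose to reach, as a shift and turn from the pose commanded when the call began, along the tool's axes at that moment; what a row does not reach only later rows make up. A row lasts 1/10 s, in which the tool goes at most 50 mm and 8.59 degrees, less where a joint would pass 70% of its speed; a pose out of reach is approached as far as the arm can. A call with a gripper value outside its range is refused whole. The fingers move at their own pace and stop on an object; "newtons" is the grip in N (left out, the last holds). Time passes only in rows, so rows that repeat a pose let the fingers close. It gives the time, the measured TCP pose, the force, the opening and the grip force at its end, in the units of the state.
- readout.get_obs(): the state, without advancing time (a new reading comes with each control period).
- capture(name): name is "scene" or "top"; returns a dict with "img" (420x560x3 uint8, blue, green, red), "fx", "fy", "cx", "cy" (pixels), "extrinsics" (4x4, takes a point from world to camera coordinates). Camera axes: x right, y down, z forward; pixel columns grow to the right and rows downward; lengths in m; the calibration is good to about 2 mm. A picture is of the moment at which its call begins. There is no depth.
- r.finish_job(): hands the job in; it is judged then, once.
The state is a dict: "time_s": time; "qpos": joint angles; "qd": joint speeds; "effort": joint torques, N m; "tcp_pos": TCP position; "tcp_rot": TCP orientation; "wrist_force": force on the tool from outside, world axes, zero at the start; "wrist_torque": the same for the moment, N m; "opening": finger opening in m; "gripper_force": force on a finger pad.
Only numpy, scipy, OpenCV 4.12 (cv2) and the standard library are available. Lean on these libraries where they do the work, as an engineer would, in place of code of your own. Each camera call takes 0.05 s, during which the arm holds its last target. There are 200 camera calls.

TASK

Make up the two road-stud repair kits from the stock on the bench: the larger board gets the tray of brass inserts, the thread-lock bottle (the smaller of the two bottles) and a spare lens; the smaller board gets the silicone oil (the larger bottle) and the other spare lens. Set everything fully down in its own recess, the bottles upright, and keep the lenses on edge all the way from the wire rack to the slots between the dividers, never laid on their faces.

Things in the scene. Friction and masses are not known exactly. Their poses are not given: they have to be found in the camera images.
- small_board: Smaller kit board, fixed: plywood in a grey tote 188 x 158 mm (x, y) with a lens slot and one round well. Origin mid-underside, z up; mm: rim 14 high, plywood top 12, recess floors 4. Lens slot at x 42, y 0: 22 wide (x), 80 long (y), between dividers 110 long, 71 high, mouth flared to 38; a lens stands there with its axis along x, centre 64 up. Well 56 across at x -50, y 0.
- large_board: Larger kit board, fixed: grey tote 218 x 208 with slot, round well, oblong recess. Origin mid-underside, z up; mm: rim 14 high, plywood top 12, recess floors 4. Lens slot at x 64, y 0: 22 wide (x), 80 long (y), between dividers 110 long, 71 high, mouth flared to 38; a lens stands there with its axis along x, centre 64 up. Well 52 across at x -48, y 63. Recess 76 (x) x 102 (y), centre x -48, y -36.
- lens_rack: Fixed wire rack, 160 mm (its x) by 76 mm (its y); six wire hoops 64 mm high make five slots at 24 mm pitch along its x. The lenses stand in the two outermost slots, at x = -48 and +48 mm, resting on two long wires, axis along the rack's x; the three slots between are empty. Origin mid-underside, z up.
- lens_a: Round clear spare lens, 120 mm across, 14 mm thick; starts on edge in an outer slot of the wire rack. Origin on its axis at the back face, own z = axis towards the front (level while on edge). The solid part is 11 mm thick, 3 to 14 mm along +z: pinch it there, middle 8.5 mm from the origin. On edge the rim's top is 60 mm above the origin, its foot 60 mm below. Both alike, 0.11 kg.
- lens_b: Round clear spare lens, 120 mm across, 14 mm thick; starts on edge in an outer slot of the wire rack. Origin on its axis at the back face, own z = axis towards the front (level while on edge). The solid part is 11 mm thick, 3 to 14 mm along +z: pinch it there, middle 8.5 mm from the origin. On edge the rim's top is 60 mm above the origin, its foot 60 mm below. Both alike, 0.11 kg.
- oil_bottle: Silicone oil: the taller, thicker dosing bottle with a pointed nozzle; round body 38 mm across and 83 mm high, 105 mm with the nozzle; about 0.09 kg. Starts upright in the open middle of the bench (another stands far off at the left edge, behind the clamp fixture: leave that). Origin at the centre of its underside, z up.
- thread_lock: Thread lock: the shorter, thinner dosing bottle with a dark pointed nozzle; round body 33 mm across and 70 mm high, 88 mm with the nozzle; about 0.06 kg. Starts upright. Origin at the centre of its underside, z up.
- insert_tray: Small open black tray of brass inserts, 62 mm (x) by 90 mm (y) at the rim, 22 mm high, walls sloping in to 56 x 82 mm at the foot; about 0.07 kg; the inserts do not come out. Starts in the open middle of the bench (another stands far off at the left edge: leave that). Grip it across the 62 mm. Origin at the centre of its underside, z up.
There are look-alikes about, which are no part of the job. What is shaped like the thread_lock but green, orange or purple is not meant.

How it is judged:
By the outcome, as a careful person would: the job done as asked, in the order asked, and still so for the second after the job is handed in, with the robot touching nothing.
It also fails if it takes over 141 s, if anything falls off the work surface, if the arm or the gripper's body presses on something with over 40 N, if the wrist force passes 120 N, or if a joint passes its speed limit or range.

## Working session

There is one attempt and no reset: what is moved stays moved. The work goes in short steps, Python scripts to look and compute and a tool call to move; the robot and the scene stay as the last step left them, time stands still between calls to the robot, and variables do not carry over. Pictures are saved under pics/ and viewed, at most 14 in all, crops included, and the job is handed in when it is done.

Besides the shell and the picture viewer there is one more tool, called after ">>>" as a command line: name --argument value ..., lists and objects as JSON in quotes. step_arm: Moves the arm, as the interface text tells. Its arguments: {"type":"object","properties":{"plan":{"type":"array","items":{"type":"object","properties":{"angular":{"type":"array","items":{"type":"number"}},"slide":{"type":"array","items":{"type":"number"}},"gripper":{"type":"number"}}}},"newtons":{"type":"number"}},"required":["plan"]}

```bash
mkdir -p pics; ls
python3 - <<'E'
from cell import readout, capture, r
import cv2,numpy as np
np.set_printoptions(precision=4,suppress=True)
o=readout.get_obs(); print(o)
for n in("scene","top"):
    c=capture(n); cv2.imwrite(f"pics/{n}0.png",c["img"]); np.savez(f"pics/{n}0.npz",**c)
    print(n,c["fx"],c["fy"],c["cx"],c["cy"]); print(c["extrinsics"])
E
```

```text
pics
{'time_s': 0.0, 'qpos': array([ 1.124 ,  0.3992,  0.045 ,  1.5379, -0.0187,  1.2069, -0.0507]), 'qd': array([ 0.0003, -0.0017, -0.0003,  0.0011, -0.0005, -0.0004, -0.0006]), 'effort': array([  0.0002, -47.5112,   1.3653, -25.4223,   0.0117,   0.0094,
         0.    ]), 'tcp_pos': array([ 0.2214, -0.6105,  0.2303]), 'tcp_rot': array([ 0.9849,  0.1731, -0.0002, -0.0009]), 'wrist_force': array([0.0177, 0.2445, 0.2447]), 'wrist_torque': array([ 0.0091, -0.0259, -0.0173]), 'gripper_force': 0.0, 'opening': 0.08532809726698881}
scene 427.0418369651453 427.0418369651453 284.9747510804647 201.29701581877987
[[-0.8925 -0.4508  0.0136  0.4585]
 [-0.3398  0.6524 -0.6774  0.2215]
 [ 0.2965 -0.6092 -0.7355  0.764 ]
 [ 0.      0.      0.      1.    ]]
top 402.09989796882246 402.09989796882246 278.16941054208706 200.95635148365008
[[ 0.0103 -0.9996  0.025  -0.0225]
 [-0.9971 -0.0121 -0.0755  0.5117]
 [ 0.0757 -0.0242 -0.9968  0.9703]
 [ 0.      0.      0.      1.    ]]
```

View pics/scene0.png

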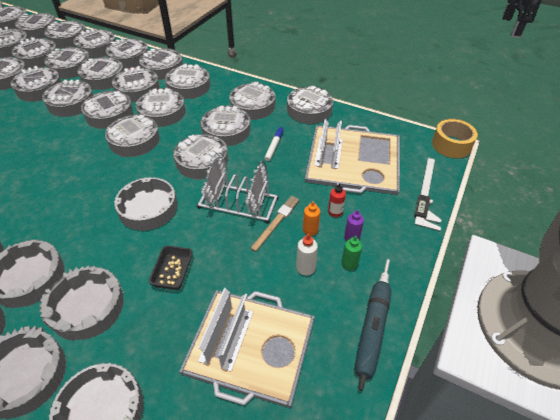

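View pics/top0.png

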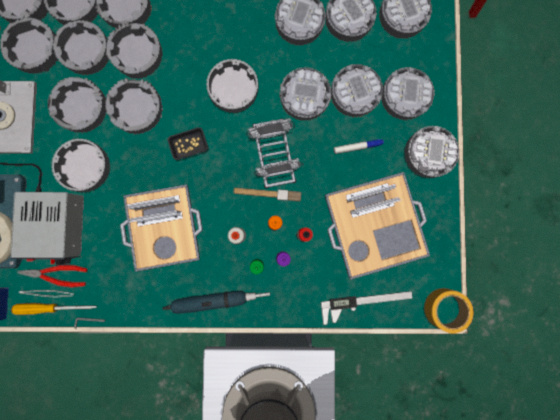

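Top view shows: thread-lock candidates are red (305,234), orange (275,222), purple (283,258) and green (257,267). I choose red, since the other three colours are excluded. The oil is the white bottle at (236,235), and the other oil is off left. The tray is at (188,144), the rack at (274,150), the small board at (161,228) and the large board at (378,225).

```bash
cat > h.py <<'E'
import cv2,numpy as np
from scipy.spatial.transform import Rotation as R
np.set_printoptions(precision=4,suppress=True)
def load(f): 
    d=np.load(f); return {k:d[k] for k in d}
def ray(c,uv):
    E=c["extrinsics"]; Rm,t=E[:3,:3],E[:3,3]
    d=np.array([(uv[0]-c["cx"])/c["fx"],(uv[1]-c["cy"])/c["fy"],1.0])
    return -Rm.T@t, Rm.T@d
def onz(c,uv,z):
    o,d=ray(c,uv); return o+d*(z-o[2])/d[2]
def proj(c,p):
    q=c["extrinsics"]@np.append(p,1); return np.array([c["fx"]*q[0]/q[2]+c["cx"],c["fy"]*q[1]/q[2]+c["cy"]])
def tri(a,ua,b,ub):
    o1,d1=ray(a,ua);o2,d2=ray(b,ub)
    s=np.linalg.lstsq(np.c_[d1,-d2],o2-o1,rcond=None)[0]
    p,q=o1+s[0]*d1,o2+s[1]*d2
    return (p+q)/2,np.linalg.norm(p-q)
def blobs(c,lo,hi,amin=30):
    m=cv2.inRange(cv2.cvtColor(c["img"],cv2.COLOR_BGR2HSV),np.array(lo),np.array(hi))
    n,l,s,ce=cv2.connectedComponentsWithStats(m)
    return [(s[i],ce[i],l==i) for i in range(1,n) if s[i][4]>=amin]
E
python3 - <<'E'
from h import *
t=load("pics/top0.npz");s=load("pics/scene0.npz")
a=cv2.resize(t["img"][105:290,110:440],None,fx=2.4,fy=2.4,interpolation=cv2.INTER_CUBIC); cv2.imwrite("pics/c1.png",a)
b=cv2.resize(s["img"][110:410,140:420],None,fx=2,fy=2,interpolation=cv2.INTER_CUBIC); cv2.imwrite("pics/c2.png",b)
for n,c in(("top",t),("scene",s)):
  for nm,lo,hi in(("wood",(10,60,120),(28,200,255)),("red",(0,150,60),(6,255,255)),("white",(0,0,170),(179,45,255)),("dark",(0,0,0),(179,255,45))):
    for st,ce,m in blobs(c,lo,hi,25 if nm!="wood" else 800):
      x,y,w,h,ar=st
      if n=="top" and not(110<ce[0]<440 and 100<ce[1]<290): continue
      if n=="scene" and not(140<ce[0]<420 and 110<ce[1]<410): continue
      if ar>25: print(n,nm,st,ce, onz(c,ce,0.012)[:2])
      if nm=="wood" and n=="top":
        cn=cv2.findContours(m.astype(np.uint8),0,2)[0]; k=max(cn,key=cv2.contourArea)
        P=np.array([onz(c,p,0.012)[:2] for p in k[:,0].astype(float)]).astype(np.float32)
        print("  rect",cv2.minAreaRect(P))
E
```

```text
top wood [ 328  175   99  102 4100] [374.268 225.339] [ 0.4547 -0.2564]
  rect ((0.4562365710735321, -0.26330024003982544), (0.2073606252670288, 0.19729961454868317), 16.68802261352539)
top wood [ 126  187   71   82 2818] [163.0862 231.6941] [0.4336 0.2642]
  rect ((0.4448675513267517, 0.2700837254524231), (0.17756228148937225, 0.1472698152065277), 10.81453800201416)
top red [299 228  13  13 116] [304.8103 233.9138] [ 0.4317 -0.0836]
top red [232 232   7   7  37] [235.0811 235.2703] [0.4266 0.0881]
top white [389  88  42  21 268] [407.209  100.7351] [ 0.7727 -0.3434]
top white [413 132  44  37 824] [434.2985 150.2658] [ 0.6459 -0.4107]
top white [335 142  32  10 147] [350.5374 146.8912] [ 0.6512 -0.1978]
top white [265 179  29   7  34] [278.3235 182.7941] [ 0.5578 -0.0169]
top white [346 184  50  16 213] [368.2582 190.7136] [ 0.5409 -0.2419]
top white [278 190  10   9  79] [282.2911 194.3418] [ 0.5291 -0.027 ]
top white [127 195  53  11 118] [155.7203 200.0424] [0.5111 0.2847]
top white [351 198  49  20 223] [375.3991 207.8206] [ 0.4983 -0.2596]
top white [414 202  11  23  37] [420.8
[... 1871 characters left out ...]

scene white [278 205  14  11  97] [284.3918 209.701 ] [ 0.5276 -0.0243]
scene white [214 207  38   9  59] [231.7627 211.0847] [0.6266 0.0316]
scene white [298 239  20  14 155] [306.8452 246.9742] [0.4423 0.0442]
scene white [380 259  10  24  95] [385.1053 272.8842] [0.2828 0.0309]
scene white [198 288  32  75 543] [212.1308 323.4033] [0.5198 0.2701]
scene white [218 292  92  63 520] [246.9481 316.3135] [0.4727 0.2307]
scene white [227 310  26  61 343] [238.9621 340.4431] [0.4622 0.2755]
scene white [213 380  73  24 248] [236.4032 395.1895] [0.4199 0.3538]
scene dark [152 248  17  34 123] [159.0407 264.7724] [0.6784 0.2144]
scene dark [154 283  28   7  35] [169.1143 286.7143] [0.6313 0.2449]
```

View pics/c1.png

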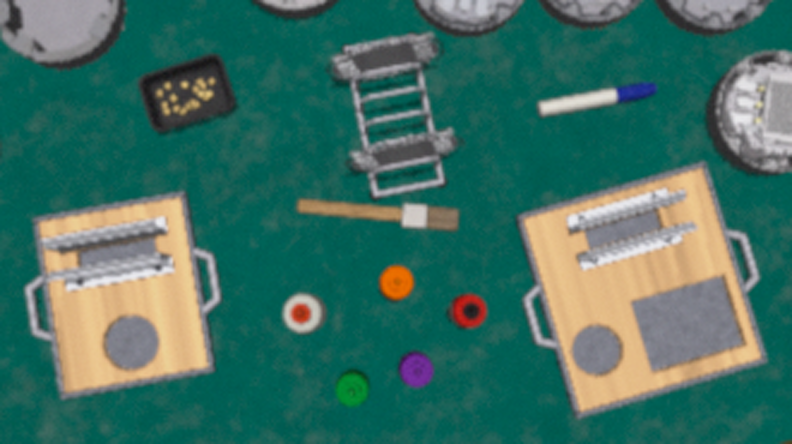

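View pics/c2.png

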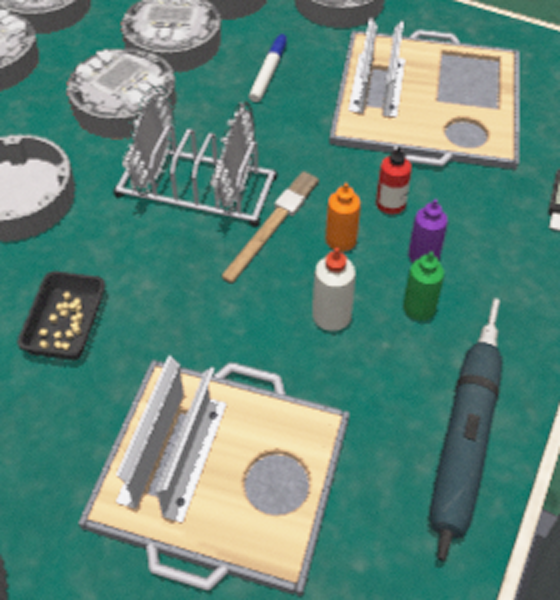

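The crops confirm the choice. The red bottle with a dark nozzle and label is the thread lock (c2 at 395,180), and the white one with an orange tip is the oil (c2 at 335,290). The lenses stand in the outer slots of the rack.

```bash
python3 - <<'E'
from h import *
t=load("pics/top0.npz");s=load("pics/scene0.npz")
print("cams",ray(t,(0,0))[0],ray(s,(0,0))[0])
T=lambda x,y:(x/2.4+110,y/2.4+105); S=lambda x,y:(x/2+140,y/2+110)
print("thread tip",tri(t,T(470,311),s,S(398,153)), "body z.08", onz(t,(304.9,234),.07))
print("oil tip",tri(t,T(302,313),s,S(336,250)), onz(t,(235.5,235.1),.083))
# tray
H=cv2.cvtColor(t["img"],cv2.COLOR_BGR2HSV)
m=((H[...,2]<70)&~((H[...,0]>60)&(H[...,0]<100)&(H[...,1]>120))).astype(np.uint8); m[:120]=0;m[170:]=0;m[:,:160]=0;m[:,215:]=0
k=max(cv2.findContours(m,0,2)[0],key=cv2.contourArea)
print("tray",cv2.minAreaRect(np.array([onz(t,p,.022)[:2] for p in k[:,0].astype(float)]).astype(np.float32)))
# gray recesses inside boards
for st,ce,mm in blobs(t,(0,0,60),(179,60,150),100):
    if 120<ce[0]<430 and 110<ce[1]<275:
        k=max(cv2.findContours(mm.astype(np.uint8),0,2)[0],key=cv2.contourArea)
        P=np.array([onz(t,p,.004)[:2] for p in k[:,0].astype(float)]).astype(np.float32)
        print("grey",st,ce,onz(t,ce,.004)[:2],cv2.minAreaRect(P))
# rack corners in scene
for p in((118,190),(258,217),(273,178),(151,152)): print("rack",onz(s,S(*p),.003)[:2])
for p in((372,193),(443,185),(357,82)): print("rackT",onz(t,T(*p),.003)[:2])
# lens rims tops: triangulate
print("lens far",tri(t,T(385,52),s,S(155,95)),"near",tri(t,T(402,150),s,S(240,103)))
E
python3 - <<'E'
from h import *
t=load("pics/top0.npz");s=load("pics/scene0.npz")
a=cv2.resize(t["img"][112:192,235:310],None,fx=7,fy=7,interpolation=cv2.INTER_CUBIC)
b=cv2.resize(s["img"][150:225,190:285],None,fx=7,fy=7,interpolation=cv2.INTER_CUBIC)
cv2.imwrite("pics/c3.png",a);cv2.imwrite("pics/c4.png",b)
E
```

```text
cams [0.4369 0.0072 1.0064] [0.258  0.5276 0.7058]
thread tip (array([ 0.4304, -0.0799,  0.0793]), np.float64(0.0002605509851348115)) body z.08 [ 0.4318 -0.0785  0.07  ]
oil tip (array([0.4278, 0.0795, 0.0993]), np.float64(0.0013195568018429993)) [0.4278 0.0814 0.083 ]
tray ((0.6513460874557495, 0.20861577987670898), (0.06331466138362885, 0.08848664909601212), 19.441801071166992)
grey [ 248  119   52   69 1152] [273.6441 147.1207] [ 0.6493 -0.0043] ((0.6362523436546326, -0.007376246154308319), (0.16520628333091736, 0.11050684750080109), 12.02964973449707)
grey [174 138  23  18 132] [184.0379 146.5682] [0.6472 0.2207] ((0.6489800214767456, 0.22044098377227783), (0.04542427510023117, 0.04742474481463432), 32.451744079589844)
grey [325 172  89  77 376] [357.9947 201.1117] [ 0.5152 -0.2178] ((0.49488475918769836, -0.2441948801279068), (0.13547003269195557, 0.23072725534439087), 17.38264274597168)
grey [123 185  79  86 593] [157.6796 228.7049] [0.4408 0.2797] ((0.4448460340499878, 0.2713549733161926), (0.18983860313892365, 0.19542604684829712), 10.789812088012695)
grey [347 191  39  18 31
[... 631 characters left out ...]
521, 0.09912379086017609), 16.784330368041992)
grey [154 237  22  22 372] [164.2823 247.3011] [0.3953 0.2621] ((0.3954634666442871, 0.2621798515319824), (0.05075262486934662, 0.051329150795936584), 46.098350524902344)
grey [349 241  19  20 306] [358.0948 250.3791] [ 0.3921 -0.2175] ((0.39191240072250366, -0.21727922558784485), (0.04508235678076744, 0.0471070371568203), 89.82384490966797)
rack [0.7049 0.0433]
rack [0.5491 0.0064]
rack [ 0.5614 -0.052 ]
rack [ 0.7051 -0.0233]
rackT [0.5519 0.0163]
rackT [ 0.5613 -0.058 ]
rackT [0.6693 0.0336]
lens far (array([0.668 , 0.0043, 0.1274]), np.float64(0.002304050878198365)) near (array([ 0.5759, -0.0114,  0.1422]), np.float64(0.0010840286348079917))
```

View pics/c3.png

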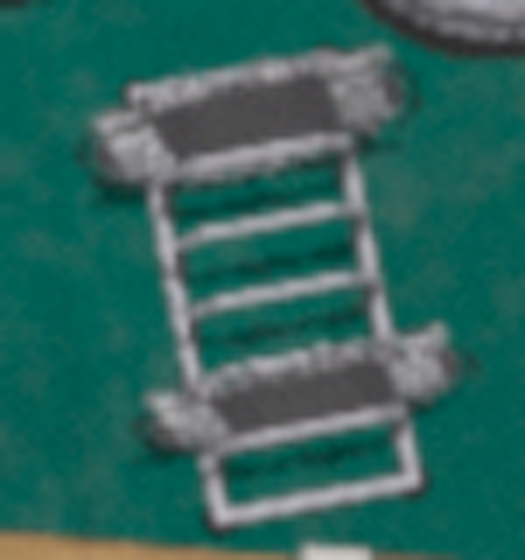

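View pics/c4.png

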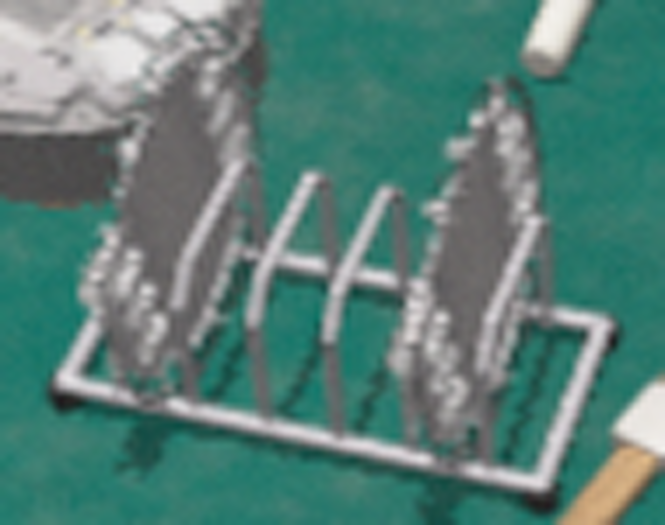

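c3 shows the near lens at about (305,398) and the far lens at (252,122), both edge-on. The near base corners are at (215,520) and (420,482). c4 shows base corners at (60,385), (545,490) and (608,325).

```bash
cat >> h.py <<'E'
def go(pos,yaw_close,o):
    """slide (tool axes, mm) and angular (deg) from measured pose to tool-down pose with closing axis at yaw (deg)"""
    Rc=R.from_quat(o["tcp_rot"]); y=np.radians(yaw_close)
    best=None
    for s in(1,-1):
        yy=s*np.array([np.cos(y),np.sin(y),0]); zz=np.array([0,0,-1.]); xx=np.cross(yy,zz)
        d=(Rc.inv()*R.from_matrix(np.c_[xx,yy,zz])).as_rotvec(degrees=True)
        if best is None or np.linalg.norm(d)<np.linalg.norm(best): best=d
    return Rc.inv().apply(np.array(pos)-o["tcp_pos"])*1000,best
E
python3 - <<'E'
from h import *
t=load("pics/top0.npz");s=load("pics/scene0.npz")
S=lambda x,y:(x/7+190,y/7+150);T=lambda x,y:(x/7+235,y/7+112)
for z in(.004,.008):print(z,[onz(s,S(*p),z)[:2] for p in((60,385),(545,490),(608,325))],[onz(t,T(*p),z)[:2] for p in((215,520),(420,482))])
for z in(.06,.068):
  a,b=onz(t,T(305,398),z)[:2],onz(t,T(252,122),z)[:2]; d=b-a;print("lens",a,b,np.linalg.norm(d),np.degrees(np.arctan2(d[1],d[0])),(a+b)/2)
# board fit: origin,yaw from well & recess
def brd(nm,obj,img):
    obj=np.array(obj);img=np.array(img);a=obj-obj.mean(0);b=img-img.mean(0)
    y=np.arctan2((a[:,0]*b[:,1]-a[:,1]*b[:,0]).sum(),(a*b).sum()); M=np.array([[np.cos(y),-np.sin(y)],[np.sin(y),np.cos(y)]])
    o=img.mean(0)-M@obj.mean(0); print(nm,"yaw",np.degrees(y),"o",o,"res",(img-obj@M.T-o)*1e3)
brd("L",[(0,0),(-.048,.063),(-.048,-.036)],[(.4562,-.2633),(.3919,-.2174),(.4204,-.3129)])
brd("S",[(0,0),(-.05,0)],[(.4449,.2701),(.3954,.2621)])
from cell import readout
o=readout.get_obs()
print(go((.6513,.2086,.2),19.4,o))
E
```

```text
0.004 [array([0.7051, 0.0444]), array([0.5489, 0.012 ]), array([ 0.5639, -0.0585])] [array([0.5496, 0.0144]), array([ 0.5643, -0.0589])]
0.008 [array([0.7026, 0.0472]), array([0.5472, 0.0149]), array([ 0.5621, -0.0552])] [array([0.5491, 0.0144]), array([ 0.5638, -0.0587])]
lens [ 0.5853 -0.016 ] [0.6802 0.0031] 0.09680555479553538 11.372427788384528 [ 0.6328 -0.0064]
lens [ 0.5841 -0.0158] [0.6782 0.0032] 0.09598723545215129 11.372427788384528 [ 0.6311 -0.0063]
L yaw 16.921661521279564 o [ 0.4561 -0.2638] res [[ 0.1326  0.5296]
 [ 0.0914  0.1284]
 [-0.224  -0.658 ]]
S yaw 9.18054195762615 o [0.4448 0.2701] res [[ 0.0702  0.0114]
 [-0.0702 -0.0114]]
(array([ 683.4373, -623.4158,   31.4134]), array([ -0.0825,  -0.0734, -89.4658]))
```

>>> step_arm --plan '[{"angular": [0, 0, -45], "slide": [340, -310, 10], "gripper": 1}, {"angular": [0, 0, -45], "slide": [340, -310, 10], "gripper": 1}, {"angular": [0, 0, -45], "slide": [340, -310, 10], "gripper": 1}, {"angular": [0, 0, -45], "slide": [340, -310, 10], "gripper": 1}, {"angular": [0, 0, -45], "slide": [340, -310, 10], "gripper": 1}, {"angular": [0, 0, -45], "slide": [340, -310, 10], "gripper": 1}, {"angular": [0, 0, -45], "slide": [340, -310, 10], "gripper": 1}, {"angular": [0, 0, -45], "slide": [340, -310, 10], "gripper": 1}]'

```text
time_s: 0.9
tcp_pos: [0.4078, -0.2551, 0.2224]
tcp_rot: [0.844, 0.537, -0.0, 0.0]
wrist_force: [-0.4, -0.6, -0.8]
opening: 0.0851
gripper_force: 0.0
```

```bash
cat > g.py <<'E'
import sys
from h import *
from cell import readout
o=readout.get_obs(); x,y,z,w=map(float,sys.argv[1:5])
s,a=go((x,y,z),w,o); print("t",round(o["time_s"],1),"tcp",o["tcp_pos"],"q",o["qpos"].round(2),"F",o["wrist_force"].round(1),"slide",s.round(1),"ang",a.round(1))
E
python3 g.py .6513 .2086 .2 19.4
```

```text
t 0.9 tcp [ 0.4078 -0.2551  0.2224] q [ 0.76  0.11 -0.31  1.93  0.04  1.1  -0.01] F [-0.4 -0.6 -0.8] slide [523.2  23.9  22.3] ang [ -0.    0.  -44.5]
```

>>> step_arm --plan '[{"angular": [0, 0, -45], "slide": [360, 20, 10], "gripper": 1}, {"angular": [0, 0, -45], "slide": [360, 20, 10], "gripper": 1}, {"angular": [0, 0, -45], "slide": [360, 20, 10], "gripper": 1}, {"angular": [0, 0, -45], "slide": [360, 20, 10], "gripper": 1}, {"angular": [0, 0, -45], "slide": [360, 20, 10], "gripper": 1}, {"angular": [0, 0, -45], "slide": [360, 20, 10], "gripper": 1}, {"angular": [0, 0, -45], "slide": [360, 20, 10], "gripper": 1}, {"angular": [0, 0, -45], "slide": [360, 20, 10], "gripper": 1}]'

```text
time_s: 1.7
tcp_pos: [0.5791, 0.0681, 0.2124]
tcp_rot: [0.57, 0.821, 0.002, -0.001]
wrist_force: [-0.1, -0.4, -0.4]
opening: 0.0851
gripper_force: 0.0
```

```bash
python3 g.py .6513 .2086 .1 19.4
```

```text
t 1.7 tcp [0.5791 0.0681 0.2124] q [ 0.3   0.34 -0.61  1.71  0.21  1.15 -0.01] F [-0.1 -0.4 -0.4] slide [105.9 116.4 113.1] ang [ 0.1 -0.3  1. ]
```

>>> step_arm --plan '[{"angular": [0, 0, 1], "slide": [106, 116, 100], "gripper": 1}, {"angular": [0, 0, 1], "slide": [106, 116, 100], "gripper": 1}, {"angular": [0, 0, 1], "slide": [106, 116, 100], "gripper": 1}, {"angular": [0, 0, 1], "slide": [106, 116, 100], "gripper": 1}, {"angular": [0, 0, 1], "slide": [106, 116, 100], "gripper": 1}, {"angular": [0, 0, 1], "slide": [106, 116, 100], "gripper": 1}, {"angular": [0, 0, 1], "slide": [106, 116, 100], "gripper": 1}]'

```text
time_s: 2.4
tcp_pos: [0.6515, 0.1977, 0.113]
tcp_rot: [0.582, 0.813, -0.0, 0.001]
wrist_force: [0.6, 0.1, 0.0]
opening: 0.0853
gripper_force: 0.0
```

```bash
python3 g.py .6513 .2086 0 19.4
python3 - <<'E'
from cell import capture
from h import *
c=capture("scene"); cv2.imwrite("pics/s1.png",cv2.resize(c["img"][200:320,90:270],None,fx=4,fy=4))
E
```

```text
t 2.4 tcp [0.6515 0.1977 0.113 ] q [ 0.03  0.61 -0.57  1.56  0.36  1.08 -0.3 ] F [0.6 0.1 0. ] slide [ 10.6   3.3 113. ] ang [ 0.   0.1 -0.6]
```

View pics/s1.png

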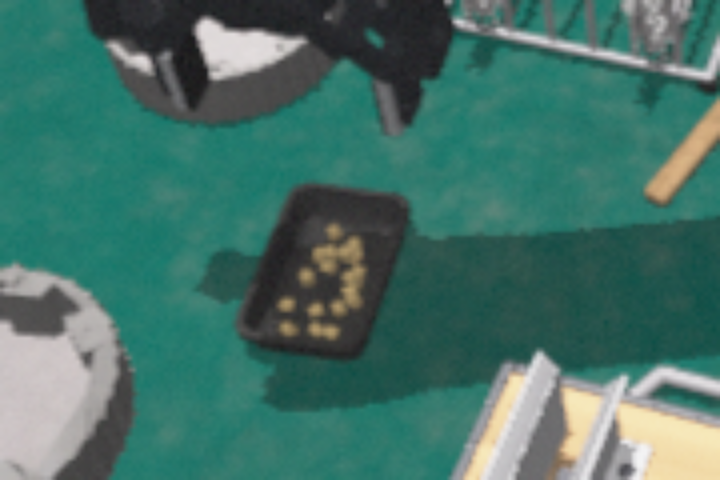

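The tray sits under the open fingers at (325,270) in the crop, with the jaws aligned to its short side. Descending.

>>> step_arm --plan '[{"angular": [0, 0, -0.5], "slide": [10, 3, 50], "gripper": 1}, {"angular": [0, 0, -0.5], "slide": [10, 3, 85], "gripper": 1}, {"angular": [0, 0, -0.5], "slide": [10, 3, 100], "gripper": 1}, {"angular": [0, 0, -0.5], "slide": [10, 3, 108], "gripper": 1}, {"angular": [0, 0, -0.5], "slide": [10, 3, 112], "gripper": 1}, {"angular": [0, 0, -0.5], "slide": [10, 3, 112], "gripper": 1}]'

```text
time_s: 3.05
tcp_pos: [0.6518, 0.2101, 0.002]
tcp_rot: [0.578, 0.816, 0.001, 0.001]
wrist_force: [-0.5, 0.1, 0.4]
opening: 0.0857
gripper_force: 0.0
```

```bash
python3 g.py .6513 .2086 0 19.4
```

```text
t 3.0 tcp [0.6518 0.2101 0.002 ] q [-0.02  0.74 -0.52  1.62  0.44  0.91 -0.36] F [-0.5  0.1  0.4] slide [-1.2 -1.   2. ] ang [ 0.1  0.  -0. ]
```

Close with a moderate grip, then lift.

>>> step_arm --newtons 30 --plan '[{"angular": [0, 0, 0], "slide": [0, 0, 0], "gripper": 0.5}, {"angular": [0, 0, 0], "slide": [0, 0, 0], "gripper": 0.5}, {"angular": [0, 0, 0], "slide": [0, 0, 0], "gripper": 0.5}, {"angular": [0, 0, 0], "slide": [0, 0, 0], "gripper": 0.5}, {"angular": [0, 0, 0], "slide": [0, 0, 0], "gripper": 0.5}, {"angular": [0, 0, 0], "slide": [0, 0, 0], "gripper": 0.5}, {"angular": [0, 0, 0], "slide": [0, 0, 0], "gripper": 0.5}, {"angular": [0, 0, 0], "slide": [0, 0, 0], "gripper": 0.5}]'

```text
time_s: 3.85
tcp_pos: [0.6518, 0.2106, 0.0024]
tcp_rot: [0.578, 0.816, 0.001, 0.001]
wrist_force: [-0.7, -0.2, 6.0]
opening: 0.0614
gripper_force: 32.4
```

>>> step_arm --plan '[{"angular": [0, 0, 0], "slide": [0, 0, -20], "gripper": 0.5}, {"angular": [0, 0, 0], "slide": [0, 0, -60], "gripper": 0.5}, {"angular": [0, 0, 0], "slide": [0, 0, -100], "gripper": 0.5}, {"angular": [0, 0, 0], "slide": [0, 0, -140], "gripper": 0.5}, {"angular": [0, 0, 0], "slide": [0, 0, -180], "gripper": 0.5}, {"angular": [0, 0, 0], "slide": [0, 0, -180], "gripper": 0.5}]'

```text
time_s: 4.45
tcp_pos: [0.6542, 0.2125, 0.1881]
tcp_rot: [0.578, 0.816, 0.005, 0.004]
wrist_force: [0.2, 0.1, -0.3]
opening: 0.0612
gripper_force: 33.2
```

```bash
python3 g.py .4203 -.3122 .2 16.9;  python3 - <<'E'
from cell import capture
from h import *
c=capture("scene"); cv2.imwrite("pics/s2.png",cv2.resize(c["img"][130:320,90:330],None,fx=3,fy=3))
E
```

```text
t 4.5 tcp [0.6542 0.2125 0.1881] q [ 0.03  0.55 -0.6   1.48  0.32  1.2  -0.28] F [ 0.2  0.1 -0.3] slide [-417.  -394.9  -17.1] ang [ 0.7 -0.   2.5]
```

View pics/s2.png

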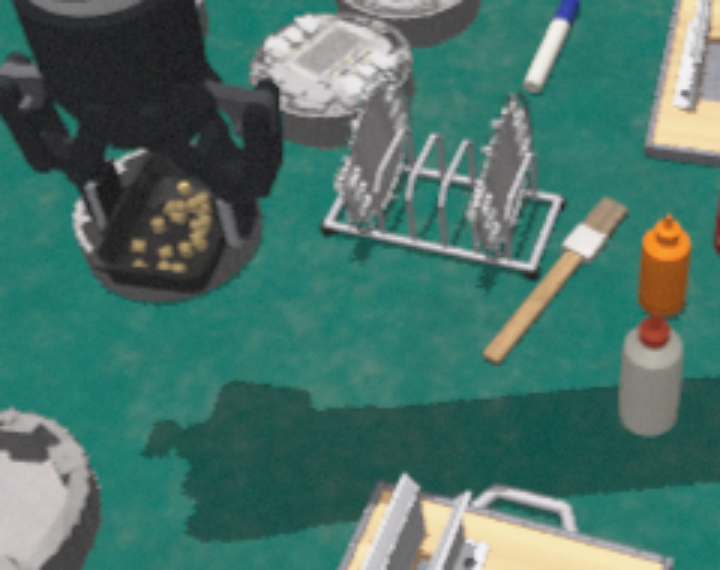

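The tray is held level between the pads at crop (165,225). Carrying it over at z 0.19.

>>> step_arm --plan '[{"angular": [0, 0, 2.5], "slide": [-300, -285, 0], "gripper": 0.5}, {"angular": [0, 0, 2.5], "slide": [-300, -285, 0], "gripper": 0.5}, {"angular": [0, 0, 2.5], "slide": [-300, -285, 0], "gripper": 0.5}, {"angular": [0, 0, 2.5], "slide": [-300, -285, 0], "gripper": 0.5}, {"angular": [0, 0, 2.5], "slide": [-300, -285, 0], "gripper": 0.5}, {"angular": [0, 0, 2.5], "slide": [-300, -285, 0], "gripper": 0.5}, {"angular": [0, 0, 2.5], "slide": [-300, -285, 0], "gripper": 0.5}, {"angular": [0, 0, 2.5], "slide": [-300, -285, 0], "gripper": 0.5}]'

```text
time_s: 5.3
tcp_pos: [0.4851, -0.1566, 0.1794]
tcp_rot: [0.595, 0.804, -0.0, -0.001]
wrist_force: [0.8, -0.7, -0.2]
opening: 0.0613
gripper_force: 33.2
```

```bash
python3 g.py .4207 -.3122 .1 16.9
```

```text
t 5.3 tcp [ 0.4851 -0.1566  0.1794] q [ 0.68  0.23 -0.52  1.92  0.13  1.03  0.4 ] F [ 0.8 -0.7 -0.2] slide [-130.2 -106.8   79.5] ang [-0.1 -0.   0. ]
```

>>> step_arm --plan '[{"angular": [0, 0, 0], "slide": [-132, -105, 30], "gripper": 0.5}, {"angular": [0, 0, 0], "slide": [-132, -105, 30], "gripper": 0.5}, {"angular": [0, 0, 0], "slide": [-132, -105, 30], "gripper": 0.5}, {"angular": [0, 0, 0], "slide": [-132, -105, 30], "gripper": 0.5}, {"angular": [0, 0, 0], "slide": [-132, -105, 80], "gripper": 0.5}, {"angular": [0, 0, 0], "slide": [-132, -105, 110], "gripper": 0.5}, {"angular": [0, 0, 0], "slide": [-132, -105, 135], "gripper": 0.5}, {"angular": [0, 0, 0], "slide": [-132, -105, 135], "gripper": 0.5}]'

```text
time_s: 6.1
tcp_pos: [0.4214, -0.3095, 0.0413]
tcp_rot: [0.595, 0.804, -0.0, -0.005]
wrist_force: [-0.4, -0.6, 0.1]
opening: 0.0612
gripper_force: 33.2
```

```bash
python3 g.py .4207 -.3122 .005 16.9
python3 - <<'E'
from cell import capture
from h import *
c=capture("scene"); a=cv2.resize(c["img"][90:210,270:450],None,fx=4,fy=4);cv2.imwrite("pics/s3.png",a)
E
```

```text
t 6.1 tcp [ 0.4214 -0.3095  0.0413] q [ 0.87  0.43 -0.38  2.    0.22  0.76  0.65] F [-0.4 -0.6  0.1] slide [-2.7 -1.3 36.3] ang [-0.4 -0.5  0. ]
```

View pics/s3.png

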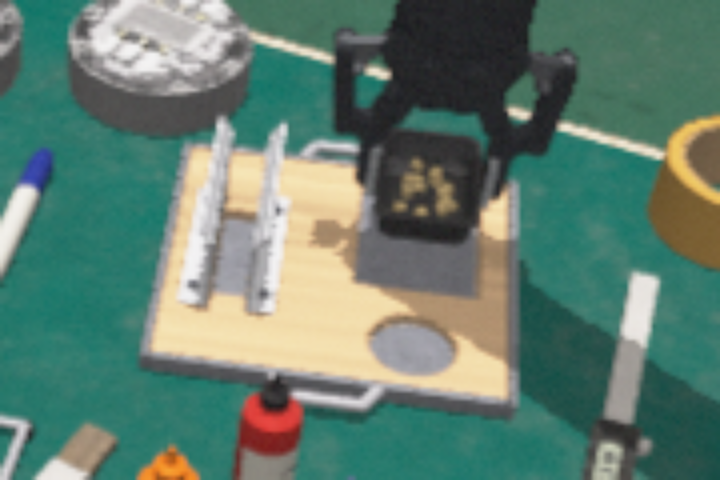

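The tray is centred over the recess at crop (425,250) and level. Lowering.

>>> step_arm --plan '[{"angular": [-0.4, -0.4, 0], "slide": [-2, -1, 15], "gripper": 0.5}, {"angular": [-0.4, -0.4, 0], "slide": [-2, -1, 25], "gripper": 0.5}, {"angular": [-0.4, -0.4, 0], "slide": [-2, -1, 30], "gripper": 0.5}, {"angular": [-0.4, -0.4, 0], "slide": [-2, -1, 33], "gripper": 0.5}, {"angular": [-0.4, -0.4, 0], "slide": [-2, -1, 35], "gripper": 0.5}, {"angular": [-0.4, -0.4, 0], "slide": [-2, -1, 35], "gripper": 0.5}]'

```text
time_s: 6.75
tcp_pos: [0.4252, -0.3141, 0.0108]
tcp_rot: [0.595, 0.804, 0.001, 0.005]
wrist_force: [-1.1, -0.2, 0.3]
opening: 0.0609
gripper_force: 33.2
```

```bash
python3 g.py .4207 -.3122 .005 16.9
```

```text
t 6.8 tcp [ 0.4252 -0.3141  0.0108] q [ 0.85  0.48 -0.36  2.02  0.26  0.68  0.62] F [-1.1 -0.2  0.3] slide [ 3.2 -3.8  5.8] ang [0.4 0.4 0. ]
```

>>> step_arm --plan '[{"angular": [0.4, 0.4, 0], "slide": [3, -3, 2], "gripper": 0.5}, {"angular": [0.4, 0.4, 0], "slide": [3, -3, 4], "gripper": 0.5}, {"angular": [0.4, 0.4, 0], "slide": [3, -3, 5], "gripper": 0.5}, {"angular": [0.4, 0.4, 0], "slide": [3, -3, 5], "gripper": 0.5}]'

```text
time_s: 7.15
tcp_pos: [0.4211, -0.312, 0.0064]
tcp_rot: [0.595, 0.803, -0.0, -0.0]
wrist_force: [-3.2, 2.5, 8.8]
opening: 0.0611
gripper_force: 34.9
```

```bash
python3 g.py .4207 -.3122 .005 16.9
```

```text
t 7.2 tcp [ 0.4211 -0.312   0.0064] q [ 0.85  0.48 -0.36  2.02  0.26  0.68  0.62] F [-3.2  2.5  8.8] slide [-0.1 -0.4  1.4] ang [-0. -0.  0.]
```

Contact came at the expected height. Release and rise.

>>> step_arm --plan '[{"angular": [0, 0, 0], "slide": [0, 0, 0], "gripper": 0.88}, {"angular": [0, 0, 0], "slide": [0, 0, 0], "gripper": 0.88}, {"angular": [0, 0, 0], "slide": [0, 0, -1], "gripper": 0.88}, {"angular": [0, 0, 0], "slide": [0, 0, -5], "gripper": 0.88}, {"angular": [0, 0, 0], "slide": [0, 0, -30], "gripper": 0.9}, {"angular": [0, 0, 0], "slide": [0, 0, -75], "gripper": 0.9}, {"angular": [0, 0, 0], "slide": [0, 0, -125], "gripper": 0.7}, {"angular": [0, 0, 0], "slide": [0, 0, -165], "gripper": 0.6}]'

```text
time_s: 7.95
tcp_pos: [0.4219, -0.3122, 0.1735]
tcp_rot: [0.595, 0.804, 0.0, 0.001]
wrist_force: [1.1, -1.3, 0.4]
opening: 0.0519
gripper_force: 0.0
```

```bash
python3 g.py .4312 -.0795 .17 17
```

```text
t 8.0 tcp [ 0.4219 -0.3122  0.1735] q [ 0.92  0.25 -0.43  1.89  0.12  1.02  0.74] F [ 1.1 -1.3  0.4] slide [219.9  76.7   3.2] ang [ 0.1  0.1 -0.1]
```

>>> step_arm --plan '[{"angular": [0, 0, 0], "slide": [220, 77, 3], "gripper": 0.6}, {"angular": [0, 0, 0], "slide": [220, 77, 3], "gripper": 0.6}, {"angular": [0, 0, 0], "slide": [220, 77, 3], "gripper": 0.6}, {"angular": [0, 0, 0], "slide": [220, 77, 3], "gripper": 0.6}, {"angular": [0, 0, 0], "slide": [220, 77, 3], "gripper": 0.6}, {"angular": [0, 0, 0], "slide": [220, 77, 30], "gripper": 0.6}, {"angular": [0, 0, 0], "slide": [220, 77, 60], "gripper": 0.6}, {"angular": [0, 0, 0], "slide": [220, 77, 60], "gripper": 0.6}]'

```text
time_s: 8.75
tcp_pos: [0.4277, -0.0784, 0.108]
tcp_rot: [0.595, 0.804, -0.001, -0.003]
wrist_force: [-0.8, -0.3, 0.1]
opening: 0.0513
gripper_force: 0.0
```

```bash
python3 g.py .4312 -.0795 .03 17;python3 - <<'E'
from cell import capture
from h import *
c=capture("scene"); a=cv2.resize(c["img"][120:280,260:440],None,fx=3.5,fy=3.5);cv2.imwrite("pics/s4.png",a)
t=capture("top"); 
E
```

```text
t 8.8 tcp [ 0.4277 -0.0784  0.108 ] q [ 0.63  0.2  -0.6   2.14  0.15  0.84  0.23] F [-0.8 -0.3  0.1] slide [-2.3  3.5 78. ] ang [-0.4 -0.2  0. ]
```

View pics/s4.png

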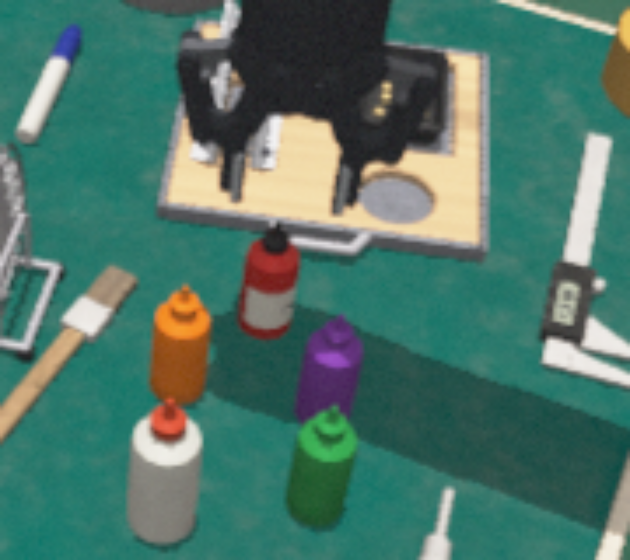

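Fingers straddle above the red bottle; the bottle's base is at crop (267,323), the purple and orange ones clear. Quick check of base position.

Run:
```python
from h import *
s=load("pics/scene0.npz")
P=lambda x,y:(x/3.5+260,y/3.5+120)
for n,p in(("red",(267,323)),("orange",(180,390)),("purple",(328,412)),("oil",(163,525)),("green",(318,510))): print(n,onz(s,P(*p),0)[:2])
```

```text
red [ 0.4276 -0.0798]
orange [ 0.4539 -0.0056]
purple [ 0.3685 -0.031 ]
oil [0.4225 0.0868]
green [0.3488 0.0374]
```

>>> step_arm --newtons 30 --plan '[{"angular": [-0.4, -0.2, 0], "slide": [-1, 2, 25], "gripper": 0.6}, {"angular": [-0.4, -0.2, 0], "slide": [-1, 2, 55], "gripper": 0.6}, {"angular": [-0.4, -0.2, 0], "slide": [-1, 2, 72], "gripper": 0.6}, {"angular": [-0.4, -0.2, 0], "slide": [-1, 2, 78], "gripper": 0.6}, {"angular": [-0.4, -0.2, 0], "slide": [-1, 2, 78], "gripper": 0.6}]'

```text
time_s: 9.35
tcp_pos: [0.4338, -0.0799, 0.0332]
tcp_rot: [0.596, 0.803, 0.002, 0.004]
wrist_force: [-0.0, 0.5, -0.3]
opening: 0.0512
gripper_force: 0.0
```

>>> step_arm --newtons 30 --plan '[{"angular": [0, 0, 0], "slide": [0, 0, 0], "gripper": 0.2}, {"angular": [0, 0, 0], "slide": [0, 0, 0], "gripper": 0.2}, {"angular": [0, 0, 0], "slide": [0, 0, 0], "gripper": 0.2}, {"angular": [0, 0, 0], "slide": [0, 0, 0], "gripper": 0.2}, {"angular": [0, 0, 0], "slide": [0, 0, 0], "gripper": 0.2}]'

```text
time_s: 9.85
tcp_pos: [0.4342, -0.0798, 0.0338]
tcp_rot: [0.595, 0.803, 0.002, 0.005]
wrist_force: [-1.3, -0.6, 7.6]
opening: 0.0318
gripper_force: 29.3
```

```bash
python3 g.py .3919 -.2174 .15 17
```

```text
t 9.8 tcp [ 0.4342 -0.0798  0.0338] q [ 0.56  0.34 -0.55  2.2   0.29  0.66  0.11] F [-1.3 -0.6  7.6] slide [-119.9  -79.5 -116.3] ang [ 0.5  0.3 -0.1]
```

>>> step_arm --plan '[{"angular": [0.4, 0.3, 0], "slide": [0, 0, -20], "gripper": 0.2}, {"angular": [0.4, 0.3, 0], "slide": [0, 0, -65], "gripper": 0.2}, {"angular": [0.4, 0.3, 0], "slide": [0, 0, -110], "gripper": 0.2}, {"angular": [0.4, 0.3, 0], "slide": [-40, -27, -110], "gripper": 0.2}, {"angular": [0.4, 0.3, 0], "slide": [-80, -53, -110], "gripper": 0.2}, {"angular": [0.4, 0.3, 0], "slide": [-120, -79, -110], "gripper": 0.2}, {"angular": [0.4, 0.3, 0], "slide": [-120, -79, -110], "gripper": 0.2}, {"angular": [0.4, 0.3, 0], "slide": [-120, -79, -110], "gripper": 0.2}]'

```text
time_s: 10.65
tcp_pos: [0.3911, -0.2181, 0.1426]
tcp_rot: [0.597, 0.803, 0.001, -0.001]
wrist_force: [0.4, 0.7, -0.9]
opening: 0.0317
gripper_force: 29.6
```

```bash
python3 g.py .3919 -.2174 .042 17
```

```text
t 10.7 tcp [ 0.3911 -0.2181  0.1426] q [ 0.87  0.16 -0.5   2.09  0.09  0.92  0.62] F [ 0.4  0.7 -0.9] slide [  0.3   0.9 100.6] ang [ 0.  -0.1 -0.3]
```

>>> step_arm --plan '[{"angular": [0, 0, 0], "slide": [0, 1, 35], "gripper": 0.2}, {"angular": [0, 0, 0], "slide": [0, 1, 70], "gripper": 0.2}, {"angular": [0, 0, 0], "slide": [0, 1, 88], "gripper": 0.2}, {"angular": [0, 0, 0], "slide": [0, 1, 96], "gripper": 0.2}, {"angular": [0, 0, 0], "slide": [0, 1, 99], "gripper": 0.2}, {"angular": [0, 0, 0], "slide": [0, 1, 99], "gripper": 0.2}]'

```text
time_s: 11.25
tcp_pos: [0.3934, -0.2163, 0.0439]
tcp_rot: [0.595, 0.804, 0.001, -0.0]
wrist_force: [-0.7, 0.1, -0.6]
opening: 0.0313
gripper_force: 29.6
```

```bash
python3 g.py .3919 -.2174 .037 17
```

```text
t 11.2 tcp [ 0.3934 -0.2163  0.0439] q [ 0.82  0.32 -0.47  2.17  0.22  0.69  0.5 ] F [-0.7  0.1 -0.6] slide [-0.6 -1.7  6.9] ang [ 0.  -0.1  0. ]
```

>>> step_arm --plan '[{"angular": [0, 0, 0], "slide": [-1, -2, 3], "gripper": 0.2}, {"angular": [0, 0, 0], "slide": [-1, -2, 5], "gripper": 0.2}, {"angular": [0, 0, 0], "slide": [-1, -2, 6], "gripper": 0.2}, {"angular": [0, 0, 0], "slide": [-1, -2, 7], "gripper": 0.2}, {"angular": [0, 0, 0], "slide": [-1, -2, 7], "gripper": 0.2}]'

```text
time_s: 11.75
tcp_pos: [0.3909, -0.2191, 0.0376]
tcp_rot: [0.596, 0.803, -0.0, -0.0]
wrist_force: [-3.3, -0.4, 9.9]
opening: 0.0318
gripper_force: 28.5
```

Seated, with contact at 0.038. Release, rise, then go to the near lens.

>>> step_arm --plan '[{"angular": [0, 0, 0], "slide": [0, 0, -1], "gripper": 0.55}, {"angular": [0, 0, 0], "slide": [0, 0, -1], "gripper": 0.55}, {"angular": [0, 0, 0], "slide": [0, 0, -1], "gripper": 0.55}, {"angular": [0, 0, 0], "slide": [0, 0, -30], "gripper": 0.55}, {"angular": [0, 0, 0], "slide": [0, 0, -75], "gripper": 0.55}, {"angular": [0, 0, 0], "slide": [0, 0, -125], "gripper": 0.55}, {"angular": [0, 0, 0], "slide": [0, 0, -165], "gripper": 0.55}, {"angular": [0, 0, 0], "slide": [0, 0, -165], "gripper": 0.55}]'

```text
time_s: 12.55
tcp_pos: [0.3948, -0.2202, 0.2069]
tcp_rot: [0.595, 0.803, 0.001, 0.005]
wrist_force: [-0.0, -0.2, -0.4]
opening: 0.0471
gripper_force: 0.0
```

```bash
python3 g.py .585 -.016 .19 11.5
python3 - <<'E'
from cell import capture
from h import *
c=capture("scene"); a=cv2.resize(c["img"][100:220,280:440],None,fx=4,fy=4);cv2.imwrite("pics/s5.png",a)
E
```

```text
t 12.6 tcp [ 0.3948 -0.2202  0.2069] q [ 0.91  0.08 -0.52  2.01  0.04  1.05  0.67] F [-0.  -0.2 -0.4] slide [140.1 241.3  17.7] ang [0.5 0.4 5.4]
```

View pics/s5.png

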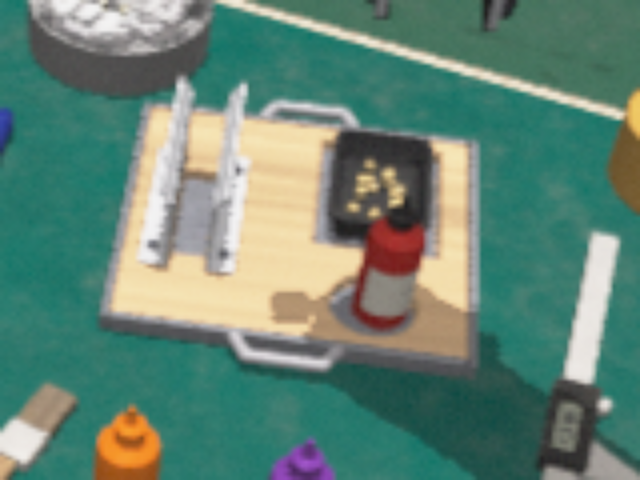

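The tray sits in its recess at crop (380,185) and the red bottle stands upright in its well at (390,270). Next is the near lens.

>>> step_arm --plan '[{"angular": [0.4, 0.3, 5.5], "slide": [140, 242, 5], "gripper": 0.55}, {"angular": [0.4, 0.3, 5.5], "slide": [140, 242, 5], "gripper": 0.55}, {"angular": [0.4, 0.3, 5.5], "slide": [140, 242, 5], "gripper": 0.55}, {"angular": [0.4, 0.3, 5.5], "slide": [140, 242, 5], "gripper": 0.55}, {"angular": [0.4, 0.3, 5.5], "slide": [140, 242, 5], "gripper": 0.55}, {"angular": [0.4, 0.3, 5.5], "slide": [140, 242, 5], "gripper": 0.55}, {"angular": [0.4, 0.3, 5.5], "slide": [140, 242, 20], "gripper": 0.55}, {"angular": [0.4, 0.3, 5.5], "slide": [140, 242, 35], "gripper": 0.55}]'

```text
time_s: 13.4
tcp_pos: [0.5806, -0.0136, 0.164]
tcp_rot: [0.632, 0.775, -0.002, -0.006]
wrist_force: [-0.2, -0.8, 0.4]
opening: 0.0469
gripper_force: 0.0
```

```bash
python3 g.py .586 -.016 .09 11.5
python3 - <<'E'
from cell import capture
from h import *
c=capture("scene"); a=cv2.resize(c["img"][110:230,180:310],None,fx=5,fy=5);cv2.imwrite("pics/s6.png",a)
E
```

```text
t 13.4 tcp [ 0.5806 -0.0136  0.164 ] q [ 0.46  0.4  -0.65  1.76  0.26  1.08 -0.07] F [-0.2 -0.8  0.4] slide [-4.   5.6 73.9] ang [-0.6 -0.4  0. ]
```

View pics/s6.png

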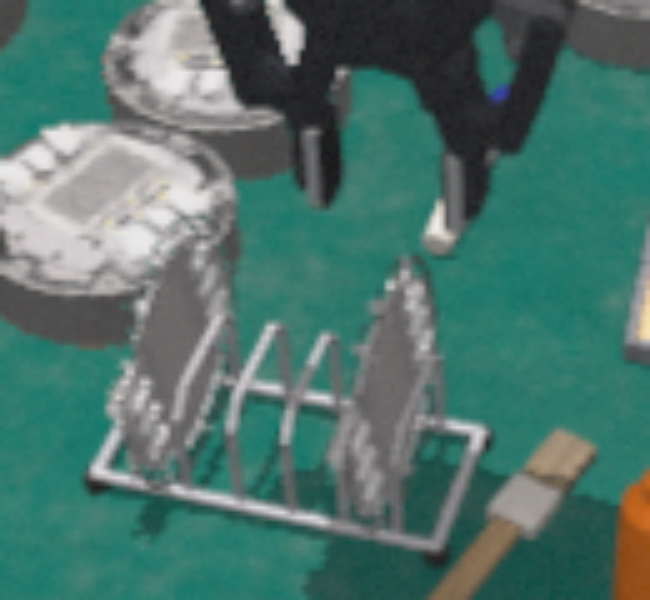

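The fingertips (crop 325,205 and 455,235) straddle the near lens top (405,265). Descending.

>>> step_arm --plan '[{"angular": [-0.4, -0.3, 0], "slide": [-3, 5, 10], "gripper": 0.55}, {"angular": [-0.4, -0.3, 0], "slide": [-3, 5, 30], "gripper": 0.55}, {"angular": [-0.4, -0.3, 0], "slide": [-3, 5, 50], "gripper": 0.55}, {"angular": [-0.4, -0.3, 0], "slide": [-3, 5, 65], "gripper": 0.55}, {"angular": [-0.4, -0.3, 0], "slide": [-3, 5, 74], "gripper": 0.55}, {"angular": [-0.4, -0.3, 0], "slide": [-3, 5, 74], "gripper": 0.55}]'

```text
time_s: 14.05
tcp_pos: [0.5855, -0.0164, 0.0913]
tcp_rot: [0.633, 0.774, -0.001, -0.001]
wrist_force: [0.4, 0.1, -0.3]
opening: 0.0473
gripper_force: 0.0
```

```bash
python3 g.py .586 -.016 .09 11.5
python3 - <<'E'
from cell import capture
from h import *
c=capture("scene"); a=cv2.resize(c["img"][110:230,180:310],None,fx=5,fy=5);cv2.imwrite("pics/s7.png",a)
E
```

```text
t 14.1 tcp [ 0.5855 -0.0164  0.0913] q [ 0.43  0.49 -0.61  1.82  0.34  0.94 -0.13] F [ 0.4  0.1 -0.3] slide [0.3 0.6 1.3] ang [-0.2 -0.1 -0.1]
```

View pics/s7.png

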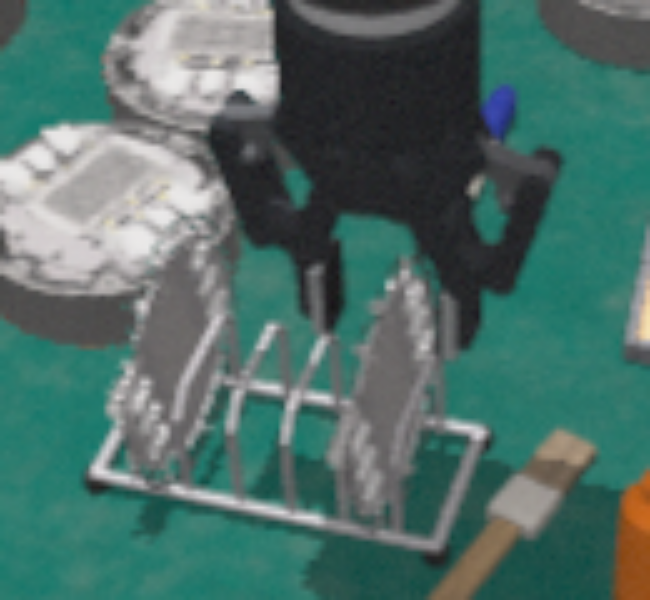

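The lens stands between the fingers, about 3-4 mm nearer the right one (crop 405,330 against a finger midpoint of 388). Shift 3 mm and close.

>>> step_arm --newtons 35 --plan '[{"angular": [0, 0, 0], "slide": [0, -3, 1], "gripper": 0.55}, {"angular": [0, 0, 0], "slide": [0, -3, 1], "gripper": 0.4}, {"angular": [0, 0, 0], "slide": [0, -3, 1], "gripper": 0.3}, {"angular": [0, 0, 0], "slide": [0, -3, 1], "gripper": 0.05}, {"angular": [0, 0, 0], "slide": [0, -3, 1], "gripper": 0.05}, {"angular": [0, 0, 0], "slide": [0, -3, 1], "gripper": 0.05}, {"angular": [0, 0, 0], "slide": [0, -3, 1], "gripper": 0.05}, {"angular": [0, 0, 0], "slide": [0, -3, 1], "gripper": 0.05}]'

```text
time_s: 14.9
tcp_pos: [0.5841, -0.0162, 0.092]
tcp_rot: [0.633, 0.774, 0.001, -0.0]
wrist_force: [-0.6, -0.8, 1.6]
opening: 0.009
gripper_force: 39.4
```

>>> step_arm --plan '[{"angular": [0, 0, 0], "slide": [0, 0, -10], "gripper": 0.05}, {"angular": [0, 0, 0], "slide": [0, 0, -30], "gripper": 0.05}, {"angular": [0, 0, 0], "slide": [0, 0, -60], "gripper": 0.05}, {"angular": [0, 0, 0], "slide": [0, 0, -95], "gripper": 0.05}, {"angular": [0, 0, 0], "slide": [0, 0, -130], "gripper": 0.05}, {"angular": [0, 0, 0], "slide": [0, 0, -150], "gripper": 0.05}, {"angular": [0, 0, 0], "slide": [0, 0, -150], "gripper": 0.05}]'

```text
time_s: 15.6
tcp_pos: [0.585, -0.0161, 0.2449]
tcp_rot: [0.633, 0.774, 0.002, 0.001]
wrist_force: [0.8, 0.4, -2.1]
opening: 0.0092
gripper_force: 38.7
```

```bash
python3 - <<'E'
from h import *
for n,o,y,p in(("L",(.4561,-.2638),16.9,(.064,0)),("S",(.4448,.2701),10.5,(.042,0)),("Swell",(.4448,.2701),10.5,(-.05,0))):
    c,s=np.cos(np.radians(y)),np.sin(np.radians(y)); print(n,o[0]+c*p[0]-s*p[1],o[1]+s*p[0]+c*p[1])
E
python3 g.py .5173 -.2452 .23 16.9
```

```text
L 0.5173360693796869 -0.24519505960971183
S 0.4860967061176861 0.2777538920706702
Swell 0.3956372546218022 0.26098822372539265
t 15.6 tcp [ 0.585  -0.0161  0.2449] q [ 0.49  0.33 -0.67  1.67  0.21  1.22 -0.03] F [ 0.8  0.4 -2.1] slide [-211.1 -111.8   14.5] ang [ 0.3  0.  -5.5]
```

>>> step_arm --plan '[{"angular": [0.2, 0, -5.4], "slide": [-35, -19, 5], "gripper": 0.05}, {"angular": [0.2, 0, -5.4], "slide": [-70, -37, 5], "gripper": 0.05}, {"angular": [0.2, 0, -5.4], "slide": [-110, -58, 5], "gripper": 0.05}, {"angular": [0.2, 0, -5.4], "slide": [-150, -79, 5], "gripper": 0.05}, {"angular": [0.2, 0, -5.4], "slide": [-185, -98, 5], "gripper": 0.05}, {"angular": [0.2, 0, -5.4], "slide": [-211, -112, 5], "gripper": 0.05}, {"angular": [0.2, 0, -5.4], "slide": [-211, -112, 5], "gripper": 0.05}, {"angular": [0.2, 0, -5.4], "slide": [-211, -112, 5], "gripper": 0.05}]'

```text
time_s: 16.4
tcp_pos: [0.5142, -0.2457, 0.2345]
tcp_rot: [0.597, 0.802, -0.001, -0.004]
wrist_force: [1.4, -0.0, -1.1]
opening: 0.0092
gripper_force: 38.5
```

```bash
python3 g.py .5173 -.2452 .19 16.9
python3 - <<'E'
from cell import capture
from h import *
c=capture("scene"); np.savez("pics/lens1.npz",**c); cv2.imwrite("pics/s8.png",cv2.resize(c["img"][60:220,240:400],None,fx=4,fy=4)[:600])
E
```

```text
t 16.4 tcp [ 0.5142 -0.2457  0.2345] q [ 0.84  0.3  -0.58  1.71  0.17  1.19  0.51] F [ 1.4 -0.  -1.1] slide [-0.7  3.4 44.5] ang [-0.4 -0.3 -0.2]
```

>>> step_arm --plan '[{"angular": [-0.3, -0.2, -0.2], "slide": [-1, 2, 15], "gripper": 0.05}, {"angular": [-0.3, -0.2, -0.2], "slide": [-1, 2, 30], "gripper": 0.05}, {"angular": [-0.3, -0.2, -0.2], "slide": [-1, 2, 45], "gripper": 0.05}, {"angular": [-0.3, -0.2, -0.2], "slide": [-1, 2, 52], "gripper": 0.05}, {"angular": [-0.3, -0.2, -0.2], "slide": [-1, 2, 52], "gripper": 0.05}, {"angular": [-0.3, -0.2, -0.2], "slide": [-1, 2, 52], "gripper": 0.05}]'

```text
time_s: 17.05
tcp_pos: [0.518, -0.2457, 0.1845]
tcp_rot: [0.594, 0.804, 0.0, 0.001]
wrist_force: [0.6, -0.7, -1.4]
opening: 0.0091
gripper_force: 38.6
```

```bash
python3 g.py .5173 -.2452 .11 16.9
```

```text
t 17.1 tcp [ 0.518  -0.2457  0.1845] q [ 0.83  0.34 -0.57  1.77  0.21  1.09  0.48] F [ 0.6 -0.7 -1.4] slide [ 0.8 -0.7 74.5] ang [0.1 0.1 0.1]
```

>>> step_arm --plan '[{"angular": [0, 0, 0], "slide": [0.5, -0.5, 8], "gripper": 0.05}, {"angular": [0, 0, 0], "slide": [0.5, -0.5, 18], "gripper": 0.05}, {"angular": [0, 0, 0], "slide": [0.5, -0.5, 28], "gripper": 0.05}, {"angular": [0, 0, 0], "slide": [0.5, -0.5, 36], "gripper": 0.05}, {"angular": [0, 0, 0], "slide": [0.5, -0.5, 42], "gripper": 0.05}, {"angular": [0, 0, 0], "slide": [0.5, -0.5, 42], "gripper": 0.05}]'

```text
time_s: 17.65
tcp_pos: [0.5165, -0.2453, 0.1411]
tcp_rot: [0.595, 0.804, -0.0, 0.0]
wrist_force: [-0.4, -0.0, -1.6]
opening: 0.0093
gripper_force: 38.6
```

```bash
python3 g.py .5173 -.2452 .11 16.9
```

```text
t 17.6 tcp [ 0.5165 -0.2453  0.1411] q [ 0.82  0.39 -0.56  1.81  0.24  1.01  0.46] F [-0.4 -0.  -1.6] slide [-0.2  0.8 31.1] ang [-0.   0.   0.1]
```

No contact so far. Continuing.

>>> step_arm --plan '[{"angular": [0, 0, 0], "slide": [0, 0.5, 8], "gripper": 0.05}, {"angular": [0, 0, 0], "slide": [0, 0.5, 16], "gripper": 0.05}, {"angular": [0, 0, 0], "slide": [0, 0.5, 24], "gripper": 0.05}, {"angular": [0, 0, 0], "slide": [0, 0.5, 32], "gripper": 0.05}, {"angular": [0, 0, 0], "slide": [0, 0.5, 37], "gripper": 0.05}, {"angular": [0, 0, 0], "slide": [0, 0.5, 37], "gripper": 0.05}]'

```text
time_s: 18.25
tcp_pos: [0.5171, -0.2452, 0.1043]
tcp_rot: [0.595, 0.804, -0.0, 0.0]
wrist_force: [0.4, -0.6, -1.1]
opening: 0.0092
gripper_force: 38.6
```

```bash
python3 g.py .5173 -.2452 .095 16.9
```

```text
t 18.2 tcp [ 0.5171 -0.2452  0.1043] q [ 0.8   0.43 -0.55  1.85  0.28  0.94  0.43] F [ 0.4 -0.6 -1.1] slide [-0.1  0.2  9.3] ang [0.  0.  0.1]
```

>>> step_arm --plan '[{"angular": [0, 0, 0], "slide": [0, 0, 3], "gripper": 0.05}, {"angular": [0, 0, 0], "slide": [0, 0, 6], "gripper": 0.05}, {"angular": [0, 0, 0], "slide": [0, 0, 8], "gripper": 0.05}, {"angular": [0, 0, 0], "slide": [0, 0, 9], "gripper": 0.05}, {"angular": [0, 0, 0], "slide": [0, 0, 9], "gripper": 0.05}]'

```text
time_s: 18.75
tcp_pos: [0.5178, -0.2455, 0.0964]
tcp_rot: [0.595, 0.804, -0.0, 0.001]
wrist_force: [-0.5, -0.4, 0.3]
opening: 0.0091
gripper_force: 38.6
```

>>> step_arm --plan '[{"angular": [0, 0, 0], "slide": [0, 0, 1], "gripper": 0.05}, {"angular": [0, 0, 0], "slide": [0, 0, 2], "gripper": 0.05}, {"angular": [0, 0, 0], "slide": [0, 0, 3], "gripper": 0.05}, {"angular": [0, 0, 0], "slide": [0, 0, 3], "gripper": 0.05}]'

```text
time_s: 19.15
tcp_pos: [0.5189, -0.2457, 0.0954]
tcp_rot: [0.595, 0.804, 0.0, 0.002]
wrist_force: [-2.4, 0.2, 8.9]
opening: 0.0089
gripper_force: 38.5
```

Seated: contact at 0.0955 fits a lens foot on the 4 mm floor. Release and rise.

>>> step_arm --plan '[{"angular": [0, 0, 0], "slide": [0, 0, -2], "gripper": 0.45}, {"angular": [0, 0, 0], "slide": [0, 0, -2], "gripper": 0.45}, {"angular": [0, 0, 0], "slide": [0, 0, -2], "gripper": 0.45}, {"angular": [0, 0, 0], "slide": [0, 0, -2], "gripper": 0.45}, {"angular": [0, 0, 0], "slide": [0, 0, -30], "gripper": 0.6}, {"angular": [0, 0, 0], "slide": [0, 0, -70], "gripper": 0.6}, {"angular": [0, 0, 0], "slide": [0, 0, -110], "gripper": 0.6}, {"angular": [0, 0, 0], "slide": [0, 0, -110], "gripper": 0.6}]'

```text
time_s: 19.95
tcp_pos: [0.5214, -0.2463, 0.2092]
tcp_rot: [0.595, 0.804, 0.001, 0.007]
wrist_force: [0.2, -0.3, 0.6]
opening: 0.0511
gripper_force: 0.0
```

```bash
python3 g.py .427 .082 .16 10.5
python3 - <<'E'
from cell import capture
from h import *
for n in("scene","top"):
    c=capture(n); np.savez(f"pics/L_{n}.npz",**c)
E
```

```text
t 19.9 tcp [ 0.5214 -0.2463  0.2092] q [ 0.84  0.32 -0.58  1.74  0.2   1.12  0.49] F [ 0.2 -0.3  0.6] slide [342.    5.4  46. ] ang [0.6 0.5 6.5]
```

>>> step_arm --plan '[{"angular": [0.5, 0.4, 6.4], "slide": [343, 5, 30], "gripper": 0.7}, {"angular": [0.5, 0.4, 6.4], "slide": [343, 5, 30], "gripper": 0.7}, {"angular": [0.5, 0.4, 6.4], "slide": [343, 5, 30], "gripper": 0.7}, {"angular": [0.5, 0.4, 6.4], "slide": [343, 5, 30], "gripper": 0.7}, {"angular": [0.5, 0.4, 6.4], "slide": [343, 5, 30], "gripper": 0.7}, {"angular": [0.5, 0.4, 6.4], "slide": [343, 5, 30], "gripper": 0.7}, {"angular": [0.5, 0.4, 6.4], "slide": [343, 5, 30], "gripper": 0.7}, {"angular": [0.5, 0.4, 6.4], "slide": [343, 5, 30], "gripper": 0.7}]'

```text
time_s: 20.85
tcp_pos: [0.4185, 0.0896, 0.1712]
tcp_rot: [0.634, 0.773, -0.002, -0.006]
wrist_force: [0.5, -0.9, -0.3]
opening: 0.0602
gripper_force: 0.0
```

```bash
python3 g.py .427 .081 .13 10.5
```

```text
t 20.9 tcp [0.4185 0.0896 0.1712] q [ 0.46  0.11 -0.81  2.08  0.09  0.99 -0.2 ] F [ 0.5 -0.9 -0.3] slide [-10.4   7.1  41.1] ang [-0.6 -0.4  0.7]
```

>>> step_arm --plan '[{"angular": [-0.4, -0.3, 0.5], "slide": [-8, 5, 15], "gripper": 0.7}, {"angular": [-0.4, -0.3, 0.5], "slide": [-8, 5, 35], "gripper": 0.7}, {"angular": [-0.4, -0.3, 0.5], "slide": [-8, 5, 42], "gripper": 0.7}, {"angular": [-0.4, -0.3, 0.5], "slide": [-8, 5, 42], "gripper": 0.7}]'

```text
time_s: 21.25
tcp_pos: [0.4264, 0.0766, 0.129]
tcp_rot: [0.642, 0.767, -0.002, -0.002]
wrist_force: [-0.3, 0.3, -0.2]
opening: 0.0597
gripper_force: 0.0
```

```bash
python3 g.py .427 .081 .046 10.5
```

```text
t 21.2 tcp [0.4264 0.0766 0.129 ] q [ 0.45  0.19 -0.79  2.12  0.17  0.9  -0.26] F [-0.3  0.3 -0.2] slide [ 4.2  1.7 83. ] ang [-0.3 -0.  -0.4]
```

>>> step_arm --newtons 30 --plan '[{"angular": [0, 0, -0.4], "slide": [3, 1, 25], "gripper": 0.7}, {"angular": [0, 0, -0.4], "slide": [3, 1, 55], "gripper": 0.7}, {"angular": [0, 0, -0.4], "slide": [3, 1, 75], "gripper": 0.7}, {"angular": [0, 0, -0.4], "slide": [3, 1, 83], "gripper": 0.7}, {"angular": [0, 0, -0.4], "slide": [3, 1, 83], "gripper": 0.7}]'

```text
time_s: 21.75
tcp_pos: [0.428, 0.0802, 0.0473]
tcp_rot: [0.639, 0.769, -0.001, -0.001]
wrist_force: [0.3, -0.6, 1.0]
opening: 0.0595
gripper_force: 0.0
```

>>> step_arm --newtons 30 --plan '[{"angular": [0, 0, 0], "slide": [0, 0, 0], "gripper": 0.3}, {"angular": [0, 0, 0], "slide": [0, 0, 0], "gripper": 0.3}, {"angular": [0, 0, 0], "slide": [0, 0, 0], "gripper": 0.3}, {"angular": [0, 0, 0], "slide": [0, 0, 0], "gripper": 0.3}, {"angular": [0, 0, 0], "slide": [0, 0, 0], "gripper": 0.3}, {"angular": [0, 0, 0], "slide": [0, 0, 0], "gripper": 0.3}]'

```text
time_s: 22.35
tcp_pos: [0.4294, 0.0807, 0.0488]
tcp_rot: [0.639, 0.769, 0.0, 0.001]
wrist_force: [-1.2, 0.5, 7.0]
opening: 0.0362
gripper_force: 30.3
```

```bash
python3 g.py .3956 .2615 .16 10.5
```

```text
t 22.4 tcp [0.4294 0.0807 0.0488] q [ 0.35  0.34 -0.73  2.19  0.34  0.73 -0.42] F [-1.2  0.5  7. ] slide [ 183.8   -0.  -111.4] ang [0.1 0.1 0. ]
```

>>> step_arm --plan '[{"angular": [0, 0, 0], "slide": [0, 0, -25], "gripper": 0.3}, {"angular": [0, 0, 0], "slide": [0, 0, -70], "gripper": 0.3}, {"angular": [0, 0, 0], "slide": [0, 0, -110], "gripper": 0.3}, {"angular": [0, 0, 0], "slide": [45, 0, -110], "gripper": 0.3}, {"angular": [0, 0, 0], "slide": [90, 0, -110], "gripper": 0.3}, {"angular": [0, 0, 0], "slide": [135, 0, -110], "gripper": 0.3}, {"angular": [0, 0, 0], "slide": [183, 0, -110], "gripper": 0.3}, {"angular": [0, 0, 0], "slide": [183, 0, -110], "gripper": 0.3}]'

```text
time_s: 23.15
tcp_pos: [0.3926, 0.2683, 0.1589]
tcp_rot: [0.635, 0.773, 0.003, -0.002]
wrist_force: [-0.1, 0.1, -1.2]
opening: 0.036
gripper_force: 30.7
```

```bash
python3 g.py .3956 .2615 .06 10.5
```

```text
t 23.1 tcp [0.3926 0.2683 0.1589] q [ 0.13  0.25 -0.93  2.01  0.24  0.99 -0.72] F [-0.1  0.1 -1.2] slide [-7.8  1.5 98.8] ang [ 0.1 -0.3  0.7]
```

>>> step_arm --plan '[{"angular": [0, 0, 0.3], "slide": [-3, 1, 20], "gripper": 0.3}, {"angular": [0, 0, 0.3], "slide": [-3, 1, 50], "gripper": 0.3}, {"angular": [0, 0, 0.3], "slide": [-3, 1, 72], "gripper": 0.3}, {"angular": [0, 0, 0.3], "slide": [-3, 1, 75], "gripper": 0.3}, {"angular": [0, 0, 0.3], "slide": [-3, 1, 75], "gripper": 0.3}, {"angular": [0, 0, 0.3], "slide": [-3, 1, 75], "gripper": 0.3}]'

```text
time_s: 23.75
tcp_pos: [0.3973, 0.258, 0.0836]
tcp_rot: [0.641, 0.767, 0.001, 0.0]
wrist_force: [0.2, 0.7, -0.0]
opening: 0.0366
gripper_force: 30.7
```

```bash
python3 g.py .3956 .2615 .053 10.5
```

```text
t 23.8 tcp [0.3973 0.258  0.0836] q [ 0.07  0.37 -0.86  2.08  0.37  0.85 -0.83] F [ 0.2  0.7 -0. ] slide [ 3.8 -1.1 30.6] ang [ 0.1 -0.  -0.3]
```

>>> step_arm --plan '[{"angular": [0, 0, -0.3], "slide": [3.5, -1, 10], "gripper": 0.3}, {"angular": [0, 0, -0.3], "slide": [3.5, -1, 18], "gripper": 0.3}, {"angular": [0, 0, -0.3], "slide": [3.5, -1, 23], "gripper": 0.3}, {"angular": [0, 0, -0.3], "slide": [3.5, -1, 27], "gripper": 0.3}, {"angular": [0, 0, -0.3], "slide": [3.5, -1, 30], "gripper": 0.3}, {"angular": [0, 0, -0.3], "slide": [3.5, -1, 31], "gripper": 0.3}, {"angular": [0, 0, -0.3], "slide": [3.5, -1, 31], "gripper": 0.3}]'

```text
time_s: 24.45
tcp_pos: [0.3947, 0.2616, 0.0527]
tcp_rot: [0.639, 0.769, -0.001, 0.0]
wrist_force: [-4.1, -2.1, 11.8]
opening: 0.0362
gripper_force: 32.6
```

Seated. Release, rise, and go to the far lens.

>>> step_arm --plan '[{"angular": [0, 0, 0], "slide": [0, 0, -1], "gripper": 0.65}, {"angular": [0, 0, 0], "slide": [0, 0, -1], "gripper": 0.65}, {"angular": [0, 0, 0], "slide": [0, 0, -1], "gripper": 0.65}, {"angular": [0, 0, 0], "slide": [0, 0, -30], "gripper": 0.65}, {"angular": [0, 0, 0], "slide": [0, 0, -75], "gripper": 0.65}, {"angular": [0, 0, 0], "slide": [0, 0, -120], "gripper": 0.55}, {"angular": [0, 0, 0], "slide": [0, 0, -150], "gripper": 0.55}, {"angular": [0, 0, 0], "slide": [0, 0, -150], "gripper": 0.55}]'

```text
time_s: 25.25
tcp_pos: [0.3975, 0.2629, 0.2056]
tcp_rot: [0.639, 0.769, 0.004, 0.002]
wrist_force: [0.6, 0.3, -0.3]
opening: 0.0466
gripper_force: 0.0
```

```bash
python3 g.py .677 .003 .19 11.5
```

```text
t 25.2 tcp [0.3975 0.2629 0.2056] q [ 0.19  0.18 -0.96  1.95  0.17  1.08 -0.66] F [ 0.6  0.3 -0.3] slide [-306.5  227.4   17.1] ang [ 0.5 -0.1 -1. ]
```

>>> step_arm --plan '[{"angular": [0.3, 0, -1], "slide": [-307, 229, 5], "gripper": 0.55}, {"angular": [0.3, 0, -1], "slide": [-307, 229, 5], "gripper": 0.55}, {"angular": [0.3, 0, -1], "slide": [-307, 229, 5], "gripper": 0.55}, {"angular": [0.3, 0, -1], "slide": [-307, 229, 5], "gripper": 0.55}, {"angular": [0.3, 0, -1], "slide": [-307, 229, 5], "gripper": 0.55}, {"angular": [0.3, 0, -1], "slide": [-307, 229, 5], "gripper": 0.55}, {"angular": [0.3, 0, -1], "slide": [-307, 229, 5], "gripper": 0.55}, {"angular": [0.3, 0, -1], "slide": [-307, 229, 5], "gripper": 0.55}]'

```text
time_s: 26.05
tcp_pos: [0.6778, -0.0036, 0.1941]
tcp_rot: [0.634, 0.773, -0.004, -0.002]
wrist_force: [-0.2, 0.7, -0.2]
opening: 0.047
gripper_force: 0.0
```

>>> step_arm --plan '[{"angular": [0, 0, 0], "slide": [0, 0, 0], "gripper": 0.55}, {"angular": [0, 0, 0], "slide": [0, 0, 0], "gripper": 0.55}, {"angular": [0, 0, 0], "slide": [0, 0, 0], "gripper": 0.55}]'

```text
time_s: 26.35
tcp_pos: [0.675, 0.0027, 0.1958]
tcp_rot: [0.632, 0.775, -0.003, -0.003]
wrist_force: [-0.9, 0.2, -0.0]
opening: 0.047
gripper_force: 0.0
```

```bash
python3 g.py .679 .003 .15 11.5
```

```text
t 26.4 tcp [0.675  0.0027 0.1958] q [ 0.43  0.56 -0.74  1.49  0.39  1.25 -0.15] F [-0.9  0.2 -0. ] slide [-0.6  4.3 45.8] ang [-0.4 -0.   0.2]
```

>>> step_arm --newtons 35 --plan '[{"angular": [-0.4, 0, 0], "slide": [0, 3, 20], "gripper": 0.55}, {"angular": [-0.4, 0, 0], "slide": [0, 3, 45], "gripper": 0.55}, {"angular": [-0.4, 0, 0], "slide": [0, 3, 65], "gripper": 0.55}, {"angular": [-0.4, 0, 0], "slide": [0, 3, 85], "gripper": 0.55}, {"angular": [-0.4, 0, 0], "slide": [0, 3, 98], "gripper": 0.55}, {"angular": [-0.4, 0, 0], "slide": [0, 3, 104], "gripper": 0.55}, {"angular": [-0.4, 0, 0], "slide": [0, 3, 104], "gripper": 0.55}, {"angular": [-0.4, 0, 0], "slide": [0, 3, 104], "gripper": 0.55}]'

```text
time_s: 27.15
tcp_pos: [0.6791, 0.0018, 0.0936]
tcp_rot: [0.632, 0.775, 0.001, 0.001]
wrist_force: [-0.4, -0.9, 0.1]
opening: 0.0471
gripper_force: 0.0
```

```bash
python3 g.py .679 .003 .092 11.5
python3 - <<'E'
from cell import capture
from h import *
c=capture("scene"); a=cv2.resize(c["img"][110:230,160:300],(660,566))[:560]
L=load("pics/L_scene.npz")["img"][80:200,290:400]
b=cv2.resize(c["img"][80:200,290:400],(130,142)); p=np.zeros((566,800,3),np.uint8); p[:560,:660]=a; p[:142,660:790]=b
p[200:342,660:790]=cv2.resize(c["img"][250:400,180:320],(130,142))
cv2.imwrite("pics/s9.png",p)
E
```

```text
t 27.1 tcp [0.6791 0.0018 0.0936] q [ 0.4   0.66 -0.69  1.58  0.46  1.07 -0.21] F [-0.4 -0.9  0.1] slide [1.2 0.1 1.6] ang [0.2 0.  0.1]
```

View pics/s9.png

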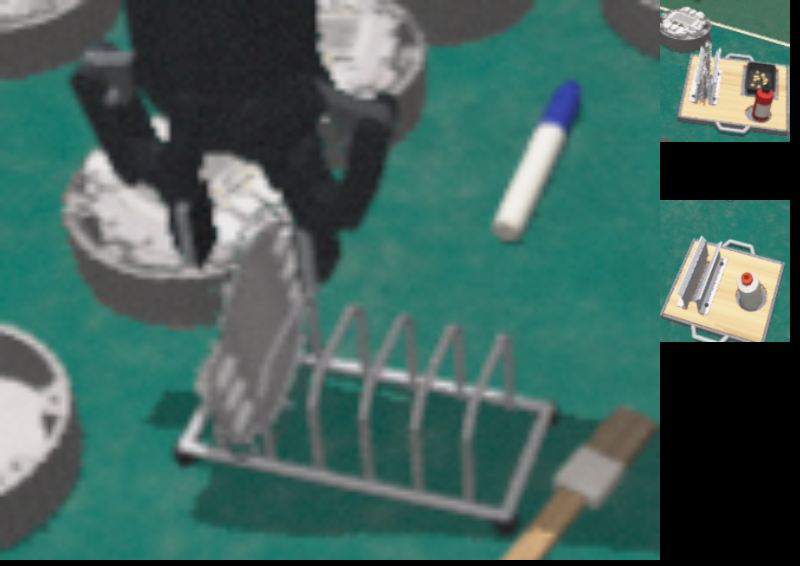

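The far lens is between the fingers (crop 260,250), again a little nearer the right one. The insets show the large board complete with its lens on edge, and the oil upright in its well. Close and lift as before.

>>> step_arm --newtons 35 --plan '[{"angular": [0, 0, 0], "slide": [0, -2, 1], "gripper": 0.55}, {"angular": [0, 0, 0], "slide": [0, -2, 1], "gripper": 0.4}, {"angular": [0, 0, 0], "slide": [0, -2, 1], "gripper": 0.3}, {"angular": [0, 0, 0], "slide": [0, -2, 1], "gripper": 0.05}, {"angular": [0, 0, 0], "slide": [0, -2, 1], "gripper": 0.05}, {"angular": [0, 0, 0], "slide": [0, -2, 1], "gripper": 0.05}, {"angular": [0, 0, 0], "slide": [0, -2, 1], "gripper": 0.05}, {"angular": [0, 0, 0], "slide": [0, -2, 1], "gripper": 0.05}]'

```text
time_s: 28.0
tcp_pos: [0.6775, 0.0011, 0.092]
tcp_rot: [0.632, 0.775, 0.001, 0.001]
wrist_force: [3.2, 0.1, -0.0]
opening: 0.0092
gripper_force: 36.6
```

>>> step_arm --plan '[{"angular": [0, 0, 0], "slide": [0, 0, -10], "gripper": 0.05}, {"angular": [0, 0, 0], "slide": [0, 0, -30], "gripper": 0.05}, {"angular": [0, 0, 0], "slide": [0, 0, -60], "gripper": 0.05}, {"angular": [0, 0, 0], "slide": [0, 0, -95], "gripper": 0.05}, {"angular": [0, 0, 0], "slide": [0, 0, -130], "gripper": 0.05}, {"angular": [0, 0, 0], "slide": [0, 0, -150], "gripper": 0.05}, {"angular": [0, 0, 0], "slide": [0, 0, -150], "gripper": 0.05}]'

```text
time_s: 28.7
tcp_pos: [0.677, 0.0015, 0.2447]
tcp_rot: [0.633, 0.775, 0.001, 0.002]
wrist_force: [0.5, -0.4, -1.4]
opening: 0.0094
gripper_force: 35.0
```

```bash
python3 g.py .4861 .278 .235 10.5
python3 - <<'E'
from h import *
# small-board slot: divider lines yaw and mid from top view (before placing)
t=load("pics/top0.npz")
for st,ce,mm in blobs(t,(0,0,60),(179,70,150),60):
    if 125<ce[0]<190 and 195<ce[1]<220: print("slot grey",st,ce)
H=cv2.cvtColor(t["img"],cv2.COLOR_BGR2HSV)
print(proj(t,[.4861,.278,.004]),proj(t,[.4861,.278,.071]))
u0=int(round(proj(t,[.4861,.278,.004])[0]))
print("col",u0,[(v,int(H[v,u0,1]),int(H[v,u0,2])) for v in range(192,228)])
E
```

```text
t 28.7 tcp [0.677  0.0015 0.2447] q [ 0.44  0.52 -0.75  1.43  0.36  1.32 -0.13] F [ 0.5 -0.4 -1.4] slide [ 309.  -131.9    8.7] ang [0.3 0.1 1. ]
slot grey [130 200  49  17 364] [157.0302 207.5824]
[158.9887 210.3778] [151.1512 208.8675]
col 159 [(192, 101, 204), (193, 106, 226), (194, 103, 228), (195, 102, 229), (196, 106, 229), (197, 102, 226), (198, 57, 210), (199, 7, 191), (200, 9, 179), (201, 8, 163), (202, 10, 158), (203, 10, 128), (204, 6, 84), (205, 30, 85), (206, 43, 102), (207, 11, 116), (208, 21, 135), (209, 20, 138), (210, 19, 136), (211, 21, 135), (212, 18, 129), (213, 12, 153), (214, 9, 170), (215, 9, 170), (216, 9, 180), (217, 9, 173), (218, 9, 165), (219, 9, 170), (220, 8, 218), (221, 3, 233), (222, 30, 219), (223, 94, 212), (224, 103, 221), (225, 108, 221), (226, 106, 221), (227, 108, 219)]
```

>>> step_arm --plan '[{"angular": [0.2, 0, 1], "slide": [40, -17, 3], "gripper": 0.05}, {"angular": [0.2, 0, 1], "slide": [80, -34, 3], "gripper": 0.05}, {"angular": [0.2, 0, 1], "slide": [125, -53, 3], "gripper": 0.05}, {"angular": [0.2, 0, 1], "slide": [170, -73, 3], "gripper": 0.05}, {"angular": [0.2, 0, 1], "slide": [215, -92, 3], "gripper": 0.05}, {"angular": [0.2, 0, 1], "slide": [255, -109, 3], "gripper": 0.05}, {"angular": [0.2, 0, 1], "slide": [290, -124, 3], "gripper": 0.05}, {"angular": [0.2, 0, 1], "slide": [309, -132, 3], "gripper": 0.05}]'

```text
time_s: 29.5
tcp_pos: [0.4806, 0.2797, 0.2364]
tcp_rot: [0.637, 0.771, -0.003, -0.002]
wrist_force: [0.1, 0.1, -1.9]
opening: 0.0093
gripper_force: 34.8
```

>>> step_arm --plan '[{"angular": [0, 0, 0], "slide": [0, 0, 5], "gripper": 0.05}, {"angular": [0, 0, 0], "slide": [0, 0, 5], "gripper": 0.05}, {"angular": [0, 0, 0], "slide": [0, 0, 5], "gripper": 0.05}, {"angular": [0, 0, 0], "slide": [0, 0, 5], "gripper": 0.05}]'

```text
time_s: 29.9
tcp_pos: [0.4861, 0.2755, 0.2325]
tcp_rot: [0.64, 0.768, -0.002, -0.001]
wrist_force: [0.4, 0.1, -0.5]
opening: 0.0094
gripper_force: 34.9
```

```bash
python3 g.py .4861 .278 .185 10.5
```

```text
t 29.9 tcp [0.4861 0.2755 0.2325] q [ 0.12  0.33 -0.88  1.74  0.27  1.2  -0.66] F [ 0.4  0.1 -0.5] slide [ 2.5  0.6 47.5] ang [-0.2  0.1 -0.1]
```

>>> step_arm --plan '[{"angular": [-0.2, 0, 0], "slide": [1, 0, 15], "gripper": 0.05}, {"angular": [-0.2, 0, 0], "slide": [1, 0, 30], "gripper": 0.05}, {"angular": [-0.2, 0, 0], "slide": [1, 0, 42], "gripper": 0.05}, {"angular": [-0.2, 0, 0], "slide": [1, 0, 48], "gripper": 0.05}, {"angular": [-0.2, 0, 0], "slide": [1, 0, 48], "gripper": 0.05}, {"angular": [-0.2, 0, 0], "slide": [1, 0, 48], "gripper": 0.05}]'

```text
time_s: 30.5
tcp_pos: [0.4852, 0.2785, 0.1854]
tcp_rot: [0.639, 0.769, 0.001, 0.001]
wrist_force: [-0.0, 0.1, -0.9]
opening: 0.0093
gripper_force: 34.9
```

```bash
python3 g.py .4861 .278 .14 10.5
```

```text
t 30.5 tcp [0.4852 0.2785 0.1854] q [ 0.09  0.38 -0.86  1.79  0.32  1.11 -0.7 ] F [-0.   0.1 -0.9] slide [-0.6  0.7 45.4] ang [0.1 0.  0. ]
```

>>> step_arm --plan '[{"angular": [0, 0, 0], "slide": [0, 0.5, 8], "gripper": 0.05}, {"angular": [0, 0, 0], "slide": [0, 0.5, 18], "gripper": 0.05}, {"angular": [0, 0, 0], "slide": [0, 0.5, 28], "gripper": 0.05}, {"angular": [0, 0, 0], "slide": [0, 0.5, 36], "gripper": 0.05}, {"angular": [0, 0, 0], "slide": [0, 0.5, 42], "gripper": 0.05}, {"angular": [0, 0, 0], "slide": [0, 0.5, 42], "gripper": 0.05}]'

```text
time_s: 31.1
tcp_pos: [0.4849, 0.2779, 0.142]
tcp_rot: [0.639, 0.769, -0.001, 0.0]
wrist_force: [-0.2, 0.5, -1.6]
opening: 0.0094
gripper_force: 34.9
```

```bash
python3 g.py .4861 .278 .105 10.5
```

```text
t 31.1 tcp [0.4849 0.2779 0.142 ] q [ 0.07  0.43 -0.84  1.84  0.37  1.04 -0.73] F [-0.2  0.5 -1.6] slide [-0.   1.2 37. ] ang [-0.   0.1  0. ]
```

>>> step_arm --plan '[{"angular": [0, 0, 0], "slide": [0, 1, 8], "gripper": 0.05}, {"angular": [0, 0, 0], "slide": [0, 1, 16], "gripper": 0.05}, {"angular": [0, 0, 0], "slide": [0, 1, 24], "gripper": 0.05}, {"angular": [0, 0, 0], "slide": [0, 1, 32], "gripper": 0.05}, {"angular": [0, 0, 0], "slide": [0, 1, 39], "gripper": 0.05}, {"angular": [0, 0, 0], "slide": [0, 1, 39], "gripper": 0.05}]'

```text
time_s: 31.7
tcp_pos: [0.4858, 0.278, 0.1029]
tcp_rot: [0.639, 0.769, -0.001, 0.0]
wrist_force: [-0.9, 0.7, -1.3]
opening: 0.0092
gripper_force: 34.9
```

>>> step_arm --plan '[{"angular": [0, 0, 0], "slide": [0, 0, 2], "gripper": 0.05}, {"angular": [0, 0, 0], "slide": [0, 0, 4], "gripper": 0.05}, {"angular": [0, 0, 0], "slide": [0, 0, 6], "gripper": 0.05}, {"angular": [0, 0, 0], "slide": [0, 0, 7], "gripper": 0.05}, {"angular": [0, 0, 0], "slide": [0, 0, 7], "gripper": 0.05}]'

```text
time_s: 32.2
tcp_pos: [0.4866, 0.2784, 0.0972]
tcp_rot: [0.639, 0.769, 0.0, 0.001]
wrist_force: [-0.3, -0.5, -0.8]
opening: 0.0094
gripper_force: 34.9
```

```bash
python3 g.py .4861 .278 .096 10.5
```

```text
t 32.2 tcp [0.4866 0.2784 0.0972] q [ 0.03  0.49 -0.81  1.87  0.43  0.96 -0.78] F [-0.3 -0.5 -0.8] slide [-0.3 -0.6  1.2] ang [0.1 0.  0. ]
```

>>> step_arm --plan '[{"angular": [0, 0, 0], "slide": [0, 0, 1], "gripper": 0.05}, {"angular": [0, 0, 0], "slide": [0, 0, 2], "gripper": 0.05}, {"angular": [0, 0, 0], "slide": [0, 0, 3], "gripper": 0.05}, {"angular": [0, 0, 0], "slide": [0, 0, 3.5], "gripper": 0.05}, {"angular": [0, 0, 0], "slide": [0, 0, 3.5], "gripper": 0.05}]'

```text
time_s: 32.7
tcp_pos: [0.4875, 0.2792, 0.0952]
tcp_rot: [0.639, 0.769, 0.001, 0.001]
wrist_force: [-0.6, -0.9, 7.0]
opening: 0.0092
gripper_force: 35.1
```

Seated at the same height as the first. Release and rise clear.

>>> step_arm --plan '[{"angular": [0, 0, 0], "slide": [0, 0, -2], "gripper": 0.45}, {"angular": [0, 0, 0], "slide": [0, 0, -2], "gripper": 0.45}, {"angular": [0, 0, 0], "slide": [0, 0, -2], "gripper": 0.45}, {"angular": [0, 0, 0], "slide": [0, 0, -2], "gripper": 0.45}, {"angular": [0, 0, 0], "slide": [0, 0, -30], "gripper": 0.6}, {"angular": [0, 0, 0], "slide": [0, 0, -70], "gripper": 0.6}, {"angular": [0, 0, 0], "slide": [0, 0, -110], "gripper": 0.6}, {"angular": [0, 0, 0], "slide": [0, 0, -150], "gripper": 0.6}]'

```text
time_s: 33.5
tcp_pos: [0.4861, 0.2784, 0.245]
tcp_rot: [0.639, 0.769, 0.0, 0.0]
wrist_force: [0.7, 0.4, 0.3]
opening: 0.0511
gripper_force: 0.0
```

>>> step_arm --plan '[{"angular": [0, 0, 0], "slide": [-150, 60, -150], "gripper": 0.6}, {"angular": [0, 0, 0], "slide": [-150, 60, -150], "gripper": 0.6}, {"angular": [0, 0, 0], "slide": [-150, 60, -150], "gripper": 0.6}, {"angular": [0, 0, 0], "slide": [-150, 60, -150], "gripper": 0.6}, {"angular": [0, 0, 0], "slide": [-150, 60, -150], "gripper": 0.6}, {"angular": [0, 0, 0], "slide": [-150, 60, -150], "gripper": 0.6}]'

```text
time_s: 34.1
tcp_pos: [0.575, 0.1394, 0.3955]
tcp_rot: [0.642, 0.767, 0.002, 0.002]
wrist_force: [-0.1, 0.7, -0.4]
opening: 0.0512
gripper_force: 0.0
```

Run:
```python
from cell import capture,readout
from h import *
o=readout.get_obs(); print(o["time_s"],o["tcp_pos"],o["wrist_force"])
s=capture("scene");t=capture("top")
s0=load("pics/scene0.npz")["img"];t0=load("pics/top0.npz")["img"]
# expected changed regions: placed things' difference from start, at their places
def diff(c,c0,p,h,w):
    u,v=proj(c,p).round().astype(int); d=cv2.absdiff(c["img"],c0).max(2)>40
    return (u,v),round(float(d[v-h:v+h,u-w:u+w].mean()),2)
for n,p in(("L lens",(.5173,-.2452,.1)),("S lens",(.4861,.278,.1)),("rack near",(.585,-.016,.1)),("rack far",(.679,.003,.1))):
    print(n,diff(s,s0,p,8,5),diff(t,t0,p,4,12))
for nm,lo,hi in(("red",(0,150,60),(6,255,255)),):
    for st,ce,m in blobs(s,lo,hi,25): print("s",st,ce)
    for st,ce,m in blobs(t,lo,hi,25): print("t",st,ce)
for n,p in(("thread",(.391,-.219,.07)),("oil tip",(.3947,.2616,.1))): print(n,proj(s,p),proj(t,p))
# lens texture extents: bright specks mask of change around S lens in scene view
d=(cv2.absdiff(s["img"],s0).max(2)>40).astype(np.uint8)
for c in((.5173,-.2452),(.4861,.278)):
    u,v=proj(s,[*c,.064]); ut,vt=proj(s,[*c,.124]); m=d[int(v)-75:int(v)+75,max(0,int(u)-60):int(u)+60]
    l=cv2.connectedComponentsWithStats(cv2.morphologyEx(m,3,np.ones((5,5))))[2]; print((u,v),"top exp",(ut,vt),[(x[0]+int(u)-60,x[1]+int(v)-75,*x[2:]) for x in l[1:] if x[4]>60])
```

```text
34.1 [0.575  0.1394 0.3955] [-0.0628  0.7022 -0.3932]
L lens ((np.int64(332), np.int64(123)), 0.51) ((np.int64(379), np.int64(197)), 0.36)
S lens ((np.int64(221), np.int64(310)), 0.54) ((np.int64(147), np.int64(208)), 0.43)
rack near ((np.int64(258), np.int64(174)), 0.8) ((np.int64(279), np.int64(166)), 0.65)
rack far ((np.int64(214), np.int64(165)), 0.25) ((np.int64(271), np.int64(126)), 0.54)
s [370 155  16  14 153] [377.5621 161.6144]
s [268 327  11  12 112] [273.1518 332.5982]
t [470   0  16  17 111] [476.9099   7.4324]
t [357 247  14  13 116] [362.9224 252.6983]
t [ 40 265  47  22 422] [ 62.5427 275.1185]
thread [377.8542 156.1739] [365.0742 252.2062]
oil tip [278.1605 326.7158] [153.3937 249.2682]
(np.float64(330.2904361108135), np.float64(135.3012969959829)) top exp (np.float64(332.6966242860974), np.float64(114.52508990185365)) [(np.int32(323), np.int32(112), np.int32(11), np.int32(57), np.int32(269)), (np.int32(362), np.int32(132), np.int32(28), np.int32(52), np.int32(1072)), (np.int32(328), np.int32(183), np.int32(18), np.int32(27), np.int32(362))]
(np.float64(223.36144313936467), np.float64(321.2979020689433)) top exp (np.float64(219.69942796931963), np.float64(302.6743851489273)) [(np.int32(163), np.int32(246), np.int32(31), np.int32(47), np.int32(1191)), (np.int32(197), np.int32(259), np.int32(86), np.int32(115), np.int32(3325)), (np.int32(264), np.int32(326), np.int32(19), np.int32(42), np.int32(677))]
```

All the pieces measure as placed: the top of the large-board lens is at row 112 against 114.5 expected, and both lenses seated at the same height. The arm is clear, so I'm handing in.

```bash
python3 -c "
from cell import r
print(r.finish_job())"
```

```text
the job is handed in; nothing more can be done
None
```

Both kits are made up and handed in at about 34 s of the 141 s allowed. I saw the tray, both bottles and the large-board lens in place, but judged the small-board lens by contact height and an image difference, not by eye.

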